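# Level the basket maker's work board and lock it with its pin

## Robot

A 6-joint arm with a two-finger parallel gripper is mounted at the origin on the work surface. World frame = base frame: x ahead of the robot, y to its left, z up, the work surface at z = 0. Lengths are in mm, angles in rad, forces in N, time in s.
With the tool pointing down it reaches from about 350 to 1000 mm from the base axis. Payload 7.1 kg.
Tool frame: the origin (TCP) lies between the finger pads; the fingertips stand 19 mm ahead of it and the grasp point (between the pads) is the TCP; z points along the fingers, y is the direction in which the jaws open and shut (so a half turn about z gives the same grasp; the last joint's range is limited). The gripper opens to 85 mm and grips with 20 to 120 N. Pads are 22 mm wide; open, the fingers measure 114 mm over their backs; the gripper's body (76 mm by 85 mm) begins 54 mm behind the grasp point. The pads swing forward as they close: fully open they stand 13 mm farther back than shut.
Start: joints at [-1.132, 0.423, 1.63, -0, 1.089, -0.019], TCP at [276.249, -560.617, 250.319] pointing down, gripper open.
Joint ranges: [-3, 3], [-0.9, 2.11], [0.09, 2.58], [-1.31, 4.45], [0.11, 2.69], [-2.54, 2.54]. Speed limits (rad/s): [2.39, 2.39, 3.01, 3.14, 3.14, 3.14].

## Interface

Orientations are given as [roll, pitch, yaw] about the fixed x, y, z axes, in that order (R = Rz(yaw) Ry(pitch) Rx(roll)).
In Python, from plant import ctrl gives the robot as it stands. The module is installed in compiled form; this text tells all that it offers.
- The arm moves only by the tool jog_arm, never from a script. Its argument "steps" is a list of rows, each a list of 7 numbers: the shift along the tool's x, y, z in m, then the turn, a rotation vector about the tool's x, y, z in rad, then the opening, from 0 (shut) to 1 (fully open). In form: [[dx, dy, dz, ax, ay, az, claw], ...]. A call has 1 to 20 rows; each row is the pose to reach, as a shift and turn from the pose commanded when the call began, along the tool's axes at that moment; what a row does not reach only later rows make up. A row lasts 1/8 s, in which the tool goes at most 62.5 mm and 10.7 degrees, less where a joint would pass 70% of its speed; a pose out of reach is approached as far as the arm can. A call with a gripper value outside its range is refused whole. The fingers move at their own pace and stop on an object; the grip force is fixed at half the most. Time passes only in rows, so rows that repeat a pose let the fingers close. It gives the time, the measured TCP pose, the force and the opening at its end, in the units of the state.
- ctrl.observe(): the state, without advancing time (a new reading comes with each control period).
- ctrl.camera(name): name is "scene" or "top"; returns a dict with "img" (400x640x3 uint8, red, green, blue), "depth" (400x640 float32, mm along the optical axis (not along the pixel's ray), 0 where there is no reading), "fx", "fy", "cx", "cy" (pixels), "D" ([k1, k2, p1, p2, k3] as OpenCV has them; the pictures are not rectified), "view" (4x4, takes a point from world to camera coordinates). Camera axes: x right, y up, looking along -z (the intrinsics and any distortion apply to the point x, -y, -z); pixel columns grow to the right and rows downward; lengths in mm; the calibration is good to about 2 mm. A picture is of the moment at which its call begins.
- ctrl.job_done(): hands the job in, once; it reports no verdict.
The state is a dict: "time": time; "q": joint angles; "dq": joint speeds; "tau": joint torques, N m; "tool_pos": TCP position; "tcp_rot": TCP orientation; "wrist_force": force on the tool from outside, world axes, zero at the start; "wrist_torque": the same for the moment, N m; "opening": finger opening in mm.
Only numpy, scipy, OpenCV 4.12 (cv2) and the standard library are available. Lean on these libraries where they do the work, as an engineer would, in place of code of your own. Each camera call takes 0.05 s, during which the arm holds its last target.

## Task

Press the raised near edge of the tilted work board down until it is level on its stop, which turns its shaft so that the hidden cross-hole lines up with the hole in the wooden block. Then take the long red-headed pin from the rack and push it down through that hole until it is fully home, and let go, leaving the board locked level.

Things in the scene. Friction and masses are not known exactly. Their poses are not given: they have to be found in the camera images.
- work_board (a joint): Tilt (rad) of the wooden work board (240 x 200 x 18 mm, round basket base fixed on it) and its 50 mm timber shaft, axis 80 mm above the table. 0 = level on its stop, cross-hole lined up; it starts at 0.3 to 0.55, the edge nearest the robot raised. Stays where left (0.35 N m friction: 4 to 8 N on the edge turns it). The shaft blocks the pin unless within about 0.15 of level.
- board_edge (a point): Point on the board's top face, 20 mm in from the middle of the edge nearest the robot: press here, straight down. It moves with the board: up to 170 mm above the table when tilted, 123 mm when level, then up to 40 mm nearer the robot. A straight press at the xy where it starts stays on the board, whose top face there ends 123 mm above the table.
- lock_hole (a point): Centre of the hole's mouth in the top of the pale block (90 x 64 mm, top 140 mm above the table) at the stand's right-hand end seen from the robot. z is up; yaw within 0.35. A 50 mm wide funnel mouth narrows to 26 mm in the top 12 mm; the hole then runs straight down through the shaft (35 to 85 mm below the mouth) to a floor 120 mm below the mouth.
- lock_pin: Red-headed pin: pale shank 18 mm thick, 95 long, tapered tip; red head 32 thick, 65 long; about 0.12 kg. Origin: under the tip; z up along the pin. Stands 45 mm deep in a dark rack 60 mm high (tip 15 mm above the table), in any of 3 holes 65 mm apart in a row leading away from the robot; the others hold short pins. Grip the head 140 mm above the tip. Home, the tip is about 112 mm below lock_hole.
There are look-alikes about, which are no part of the job. Several things have the shape of the lock_pin; the one meant has the colours described above.

How it is judged:
By the outcome, as a careful person would: the job done as asked, in the order asked, and still so for the second after the job is handed in, with the robot touching nothing.
It also fails if it takes over 54 s, if anything falls off the work surface, if the arm or the gripper's body presses on something with over 40 N, if the wrist force passes 120 N, or if a joint passes its speed limit or range.

## Working session

There is one attempt and no reset: what is moved stays moved. The work goes in short steps, Python scripts to look and compute and a tool call to move; the robot and the scene stay as the last step left them, time stands still between calls to the robot, and variables do not carry over. Pictures are saved under pics/ and viewed, and the job is handed in when it is done.

Besides the shell and the picture viewer there is one more tool, called after "Request:" by a JSON object that holds its "op" and its "data", one argument or row to a line. jog_arm: Moves the arm, as the interface text tells. Its arguments: {"type":"object","properties":{"steps":{"type":"array"}},"required":["steps"]}

```bash
mkdir -p pics
cat > h.py <<'E'
import numpy as np, cv2, pickle
from plant import ctrl
def snap(n,tag):
    c=ctrl.camera(n); cv2.imwrite(f'pics/{tag}.png',c['img'][:,:,::-1]); pickle.dump(c,open(f'{tag}.pkl','wb')); return c
def world(c):
    """HxWx3 world pts"""
    h,w=c['depth'].shape
    K=np.array([[c['fx'],0,c['cx']],[0,c['fy'],c['cy']],[0,0,1]],float)
    u,v=np.meshgrid(np.arange(w),np.arange(h))
    p=cv2.undistortPoints(np.stack([u,v],-1).reshape(-1,1,2).astype(float),K,np.array(c['D'],float)).reshape(h,w,2)
    d=c['depth']
    P=np.stack([p[...,0]*d,-p[...,1]*d,-d,np.ones_like(d)],-1)
    W=P@np.linalg.inv(np.array(c['view'])).T
    W[d==0]=np.nan
    return W[...,:3]
E
python3 - <<'E'
from h import *
for n in('scene','top'):
    c=snap(n,n+'0'); print(n,np.array(c['view']).round(2).tolist(),c['fx'],c['D'])
s=ctrl.observe(); print({k:np.round(v,3) for k,v in s.items()})
E
```

```text
scene [[0.19, 0.98, -0.0, -47.53], [-0.71, 0.14, 0.69, 281.62], [0.68, -0.13, 0.72, -1256.22], [0.0, 0.0, 0.0, 1.0]] 400.8426899278427 [-0.05063292  0.          0.          0.          0.        ]
top [[-0.02, -1.0, -0.01, -31.9], [1.0, -0.02, 0.07, -509.52], [-0.07, -0.01, 1.0, -1163.94], [0.0, 0.0, 0.0, 1.0]] 467.36714831925127 [-0.09665885  0.          0.          0.          0.        ]
{'time': np.float64(0.1), 'q': array([-1.132,  0.424,  1.631, -0.   ,  1.089, -0.019]), 'dq': array([-0.001, -0.002, -0.001, -0.002,  0.001, -0.   ]), 'tau': array([ 0.0000e+00, -5.5843e+01, -2.8245e+01, -0.0000e+00,  3.0000e-03,
       -0.0000e+00]), 'tool_pos': array([ 276.027, -560.196,  249.612]), 'tcp_rot': array([-3.14 ,  0.   ,  0.458]), 'wrist_force': array([ 0.087,  0.311, -0.406]), 'wrist_torque': array([ 0.011,  0.002, -0.069]), 'opening': np.float64(84.904)}
```

```bash
sleep 1
```

```text
(no output)
```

View pics/scene0.png

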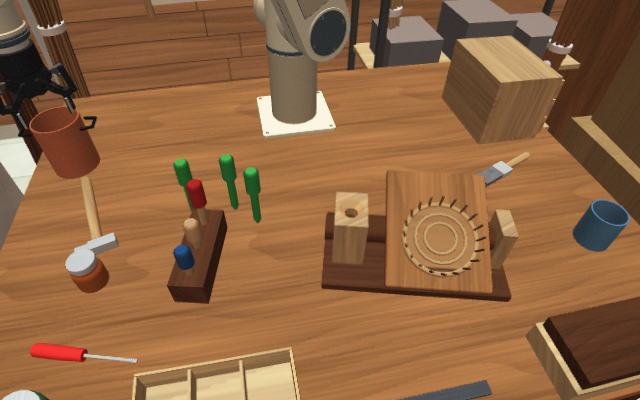

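View pics/top0.png

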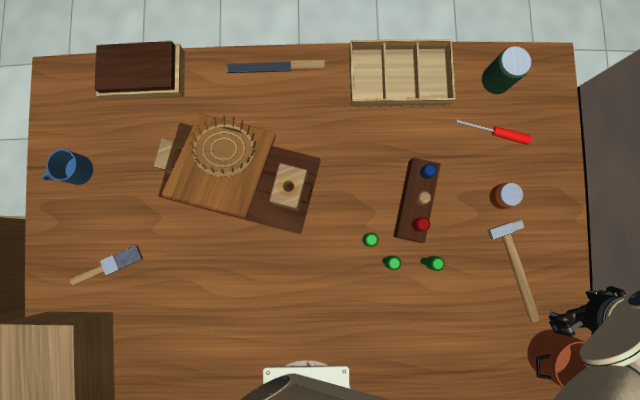

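The scene view shows the red pin in the rack's nearest hole (head at about (196,187)), with three green look-alikes standing close by. The top view shows the red head at (423,225), the hole mouth at (288,186), and the board's raised near edge running from (162,197) to (247,217).

Run:
```python
from h import *
T=pickle.load(open('top0.pkl','rb'));S=pickle.load(open('scene0.pkl','rb'))
WT,WS=world(T),world(S)
for (u,v) in [(162,197),(166,194),(247,214),(205,203),(205,200),(270,130),(205,118),(284,165),(306,172),(272,200),(296,210),(288,186),(278,180),(423,225),(371,240),(394,263),(437,264),(424,198),(429,171)]:
    print('top',u,v,WT[v,u].round(1))
# color seg
def seg(c,W,f,name,zlo=20):
    im=c['img'].astype(int);r,g,b=im[...,0],im[...,1],im[...,2]
    m=f(r,g,b)&(W[...,2]>zlo)&(W[...,2]<220)
    n,l,st,_=cv2.connectedComponentsWithStats(m.astype(np.uint8))
    for i in range(1,n):
        if st[i,4]>25:
            P=W[l==i]; print(name,st[i].tolist(),np.nanmin(P,0).round(1),np.nanmax(P,0).round(1),np.nanmedian(P[P[:,2]>np.nanmax(P[:,2])-4],0).round(1))
for n,c,W in(('top',T,WT),('scene',S,WS)):
    seg(c,W,lambda r,g,b:(r>110)&(g<60)&(b<60),n+' red')
    seg(c,W,lambda r,g,b:(g>90)&(r<90)&(b<100),n+' green')
# block top
for n,W in(('top',WT),('scene',WS)):
    m=(abs(W[...,2]-140)<4)
    nn,l,st,_=cv2.connectedComponentsWithStats(m.astype(np.uint8))
    for i in range(1,nn):
        if st[i,4]>150:
            P=W[l==i]; r=cv2.minAreaRect(P[:,:2].astype(np.float32)); print(n,'z140',st[i].tolist(),r,np.median(P[:,2]))
```

```text
top 162 197 [543.  356.4  25.5]
top 166 194 [535.2 297.8 167.8]
top 247 214 [nan nan nan]
top 205 203 [512.9 209.3 167. ]
top 205 200 [520.1 210.4 162.6]
top 270 130 [714.   79.8   1.6]
top 205 118 [732.  233.2  72.3]
top 284 165 [597.7  33.4 142.5]
top 306 172 [580.9 -16.3 138.9]
top 272 200 [518.3  62.  142.2]
top 296 210 [500.4  13.1  49.3]
top 288 186 [558.7  30.8  63.2]
top 278 180 [563.4  47.5 144. ]
top 423 225 [ 452.7 -271.3  176.3]
top 371 240 [ 422.7 -158.   157.7]
top 394 263 [ 370.8 -207.   162. ]
top 437 264 [ 365.9 -303.   160.3]
top 424 198 [ 516.  -286.2  129. ]
top 429 171 [ 578.5 -300.4  128.7]
top red [494, 127, 37, 17, 270] [ 662.6 -595.9   20. ] [ 704.8 -500.5   34. ] [ 683.8 -545.3   30.3]
top red [497, 194, 13, 14, 30] [ 495.7 -518.2   45.9] [ 528.4 -486.6   55.9] [ 507.  -493.2   53.1]
top red [418, 218, 12, 12, 109] [ 444.  -285.3  169.6] [ 468.2 -260.8  179.4] [ 455.  -271.4  176.3]
top green [366, 234, 12, 12, 114] [ 411.5 -171.9  150.9] [ 436.1 -146.3  165.3] [ 426.1 -156.5  162.5]
top green [389, 258, 11, 11, 106] [ 359.3 -219.2  154.7] [ 382.  -196.1  16
[... 1785 characters left out ...]
5), (110.12522888183594, 28.013713836669922), 74.37684631347656) 140.1856926401851
scene z140 [335, 192, 34, 36, 632] ((553.0424194335938, 27.03624725341797), (63.689815521240234, 91.39635467529297), 75.20404052734375) 137.17165237885604
scene z140 [442, 195, 45, 16, 383] ((580.0779418945312, 253.2053985595703), (89.28902435302734, 28.085323333740234), 72.45683288574219) 140.04099498105677
scene z140 [406, 208, 73, 22, 588] ((608.8012084960938, 190.35287475585938), (132.65272521972656, 38.7414665222168), 68.88143920898438) 139.6743674769603
scene z140 [2, 390, 38, 10, 260] ((811.8285522460938, -515.2894897460938), (53.707462310791016, 13.20800495147705), 81.14622497558594) 138.06929480781457
```

Run:
```python
import cv2
a=cv2.imread('pics/top0.png')[100:280,150:460]; cv2.imwrite('pics/top0z.png',cv2.resize(a,None,fx=2.5,fy=2.5,interpolation=2))
```

```text
(no output)
```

View pics/top0z.png

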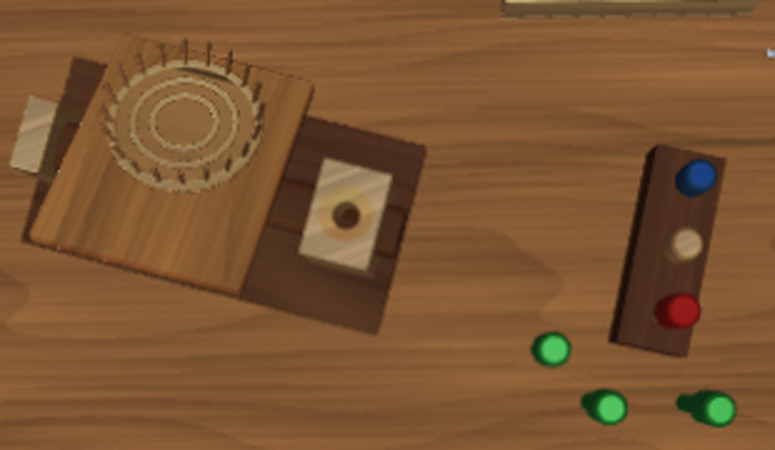

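Run:
```python
from h import *
for n in('top','scene'):
    c=pickle.load(open(n+'0.pkl','rb'));W=world(c).reshape(-1,3)
    y=-0.27; ex=np.array([np.cos(y),np.sin(y)]);ey=np.array([-ex[1],ex[0]])
    o=np.array([551.5,26]); a=(W[:,:2]-o)@ex; b=(W[:,:2]-o)@ey
    m=(b>65)&(b<300)&(abs(a)<160)&(W[:,2]>60)&(W[:,2]<200)
    A,B,Z=a[m],b[m],W[m,2]
    k=np.ones(len(A),bool)
    mm=(A<-20)  # near part, no basket
    p=np.polyfit(A[mm],Z[mm],1)
    for _ in range(5):
        r=Z-np.polyval(p,A); k=abs(r)<5; p=np.polyfit(A[k],Z[k],1)
    print(n,'tilt',-np.arctan(p[0]),'z@0',p[1],'A',np.percentile(A[k],[0,1,99,100]).round(1),'B',np.percentile(B[k],[0,1,5,95,99,100]).round(1))
    a0=np.percentile(A[k],.5); bm=np.mean(np.percentile(B[k],[1,99])); t=-np.arctan(p[0])
    pt=o+(a0+20*np.cos(t))*ex+bm*ey; print('edge pt',pt,np.polyval(p,a0+20*np.cos(t)))
    h=[(lo,A[k][(B[k]>lo)&(B[k]<lo+20)].min().round(1)) for lo in range(80,280,20)if((B[k]>lo)&(B[k]<lo+20)).any()];print(h)
```

```text
top tilt 0.4218307848923544 z@0 127.59083388251777 A [-94.7 -91.5 125.2 129.1] B [ 67.7  70.1  75.1 263.5 290.6 299.9]
edge pt [528.28423702 219.59114737] 160.80500206018723
[(80, np.float64(-93.8)), (100, np.float64(-92.7)), (120, np.float64(-92.9)), (140, np.float64(-92.4)), (160, np.float64(-93.6)), (180, np.float64(-94.3)), (200, np.float64(-93.3)), (220, np.float64(-93.4)), (240, np.float64(-92.4)), (260, np.float64(-91.5))]
scene tilt 0.4222212995474575 z@0 124.92018818708289 A [-92.  -87.2 126.9 129.4] B [ 70.1  72.6  77.2 264.9 290.4 299.9]
edge pt [532.37225813 219.59245836] 156.39927723634196
[(80, np.float64(-90.2)), (100, np.float64(-91.1)), (120, np.float64(-89.0)), (140, np.float64(-89.7)), (160, np.float64(-89.7)), (180, np.float64(-92.0)), (200, np.float64(-90.1)), (220, np.float64(-88.5)), (240, np.float64(-90.2)), (260, np.float64(-87.9))]
```

Request:
{"op": "jog_arm", "data": {
  "steps": [
    [0.04,-0.041,0,0,0,0.05,0],
    [0.08,-0.082,0,0,0,0.1,0],
    [0.12,-0.123,0,0,0,0.15,0],
    [0.16,-0.164,0,0,0,0.2,0],
    [0.2,-0.205,0,0,0,0.26,0],
    [0.24,-0.246,0,0,0,0.31,0],
    [0.28,-0.287,0,0,0,0.36,0],
    [0.32,-0.328,0,0,0,0.42,0],
    [0.36,-0.369,0,0,0,0.47,0],
    [0.4,-0.41,0,0,0,0.52,0],
    [0.44,-0.451,0,0,0,0.57,0],
    [0.48,-0.492,0,0,0,0.62,0],
    [0.52,-0.535,0.01,0,0,0.68,0],
    [0.564,-0.578,0.03,0,0,0.728,0],
    [0.564,-0.578,0.05,0,0,0.728,0],
    [0.564,-0.578,0.055,0,0,0.728,0]
  ]
}}

```text
time: 2.1
tool_pos: [525.5, 207.4, 193.5]
tcp_rot: [3.139, 0.003, -0.269]
wrist_force: [-0.5, -0.5, -0.7]
opening: 0.3
```

Request:
{"op": "jog_arm", "data": {
  "steps": [
    [0,0,0.008,0,0,0,0],
    [0,0,0.014,0,0,0,0],
    [0,0,0.02,0,0,0,0],
    [0,0,0.026,0,0,0,0],
    [0,0,0.032,0,0,0,0],
    [0,0,0.038,0,0,0,0],
    [0,0,0.043,0,0,0,0],
    [0,0,0.047,0,0,0,0],
    [0,0,0.05,0,0,0,0],
    [0,0,0.05,0,0,0,0]
  ]
}}

```text
time: 3.35
tool_pos: [526.6, 206.8, 146.0]
tcp_rot: [-3.141, 0.0, -0.271]
wrist_force: [-1.3, 0.8, 2.3]
opening: -0.1
```

Request:
{"op": "jog_arm", "data": {
  "steps": [
    [0,0,0.002,0,0,0,0],
    [0,0,0.003,0,0,0,0],
    [0,0,0.004,0,0,0,0],
    [0,0,0.004,0,0,0,0]
  ]
}}

```text
time: 3.85
tool_pos: [526.1, 207.0, 142.1]
tcp_rot: [-3.141, 0.001, -0.271]
wrist_force: [-5.1, 2.0, 6.9]
opening: 0.2
```

Request:
{"op": "jog_arm", "data": {
  "steps": [
    [0,0,0.001,0,0,0,0],
    [0,0,0.002,0,0,0,0],
    [0,0,0.002,0,0,0,0]
  ]
}}

```text
time: 4.22
tool_pos: [526.2, 207.0, 141.9]
tcp_rot: [-3.141, 0.001, -0.271]
wrist_force: [-10.4, -0.4, 24.3]
opening: 0.3
```

Run:
```python
from h import *
c=snap('scene','scene1'); print(ctrl.observe()['wrist_force'])
W=world(c).reshape(-1,3)
y=-0.27; ex=np.array([np.cos(y),np.sin(y)]);ey=np.array([-ex[1],ex[0]])
o=np.array([551.5,26]); a=(W[:,:2]-o)@ex; b=(W[:,:2]-o)@ey
for lo in(75,230):
    m=(b>lo)&(b<lo+30)&(abs(a)<110)&(W[:,2]>100)&(W[:,2]<140); p=np.polyfit(a[m],W[m,2],1)
    for _ in range(5):
        k=m&(abs(W[:,2]-np.polyval(p,a))<4);p=np.polyfit(a[k],W[k,2],1)
    print(p)
```

```text
[-11.40767602  -0.90183731  25.59884558]
[8.83774233e-03 1.20533997e+02]
[3.10174156e-03 1.20219787e+02]
```

View pics/scene1.png

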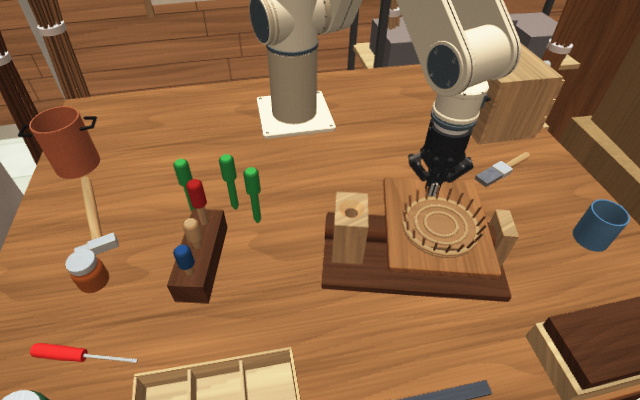

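The board now reads level (slopes under 0.01) with the fingers firm against the stop at 25 N. I'll lift off and go over the red pin.

Request:
{"op": "jog_arm", "data": {
  "steps": [
    [0,0,-0.04,0,0,0,0],
    [0,0,-0.09,0,0,0,0],
    [0,0.03,-0.11,0,0,0,0.5],
    [0.01,0.08,-0.11,0,0,0,1],
    [0.016,0.135,-0.11,0,0,0,1],
    [0.023,0.19,-0.11,0,0,0,1],
    [0.03,0.245,-0.11,0,0,0,1],
    [0.037,0.3,-0.11,0,0,0,1],
    [0.044,0.355,-0.11,0,0,0,1],
    [0.051,0.41,-0.11,0,0,0,1],
    [0.058,0.46,-0.11,0,0,0,1],
    [0.06,0.48,-0.11,0,0,-0.04,1],
    [0.06,0.48,-0.11,0,0,-0.04,1],
    [0.06,0.48,-0.11,0,0,-0.04,1]
  ]
}}

```text
time: 6.02
tool_pos: [456.2, -271.1, 249.4]
tcp_rot: [-3.141, -0.0, -0.231]
wrist_force: [0.4, -0.5, 0.6]
opening: 85.3
```

Run:
```python
from h import *
c=snap('scene','scene2'); s=ctrl.observe();print(s['tool_pos'],s['tcp_rot'],s['wrist_force'])
W=world(c);im=c['img'].astype(int);r,g,b=im[...,0],im[...,1],im[...,2]
W2=W.reshape(-1,3)
y=-0.27; ex=np.array([np.cos(y),np.sin(y)]);ey=np.array([-ex[1],ex[0]])
o=np.array([551.5,26]); a=(W2[:,:2]-o)@ex; bb=(W2[:,:2]-o)@ey
m=(bb>75)&(bb<105)&(abs(a)<110)&(W2[:,2]>90)&(W2[:,2]<160); print('slope',np.polyfit(a[m],W2[m,2],1))
```

```text
[ 456.34445461 -270.81047933  249.37446197] [-3.14142325e+00  3.08918876e-06 -2.30352714e-01] [-0.35813367 -0.15065103 -0.95923274]
slope [1.71491260e-02 1.21930885e+02]
```

View pics/scene2.png

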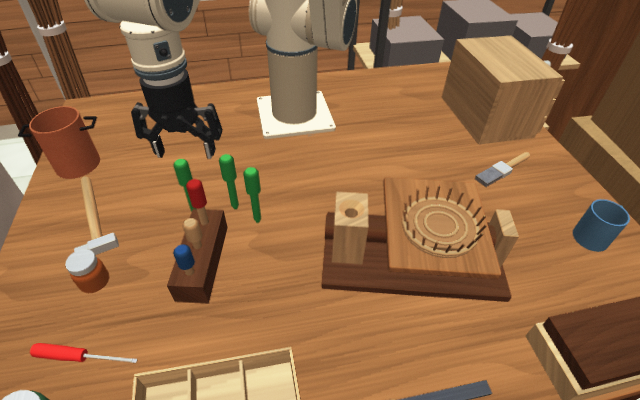

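The board stayed level after release, and the open gripper stands over the red head at about (196,187). Next I descend and grip.

Request:
{"op": "jog_arm", "data": {
  "steps": [
    [0,0,0.04,0,0,0,1],
    [0,0,0.07,0,0,0,1],
    [0,0,0.088,0,0,0,1],
    [0,0,0.094,0,0,0,1],
    [0,0,0.094,0,0,0,0.6],
    [0,0,0.094,0,0,0,0.3],
    [0,0,0.094,0,0,0,0],
    [0,0,0.094,0,0,0,0],
    [0,0,0.094,0,0,0,0],
    [0,0,0.094,0,0,0,0]
  ]
}}

```text
time: 7.32
tool_pos: [457.0, -271.8, 156.3]
tcp_rot: [3.141, -0.002, -0.23]
wrist_force: [0.2, 0.5, 6.2]
opening: 30.6
```

Request:
{"op": "jog_arm", "data": {
  "steps": [
    [0,0,-0.015,0,0,0,0],
    [0,0,-0.04,0,0,0,0],
    [0,0,-0.08,0,0,0,0],
    [0,0,-0.12,0,0,0,0],
    [0,0,-0.155,0,0,0,0],
    [0,0,-0.165,0,0,0,0],
    [0,0,-0.165,0,0,0,0],
    [0,0,-0.165,0,0,0,0]
  ]
}}

```text
time: 8.32
tool_pos: [455.6, -271.0, 318.8]
tcp_rot: [-3.141, 0.003, -0.23]
wrist_force: [-0.5, -0.7, -2.0]
opening: 30.4
```

Run:
```python
from h import *
c=snap('scene','scene3'); t=snap('top','top3'); s=ctrl.observe();print(s['tool_pos'],s['tcp_rot'],s['wrist_force'],s['opening'])
```

```text
[ 455.77938693 -271.07512097  318.7568199 ] [-3.14064689e+00  2.72106918e-03 -2.30228124e-01] [ 0.62242812  0.22735727 -0.47112051] 30.87397151744147
```

View pics/scene3.png

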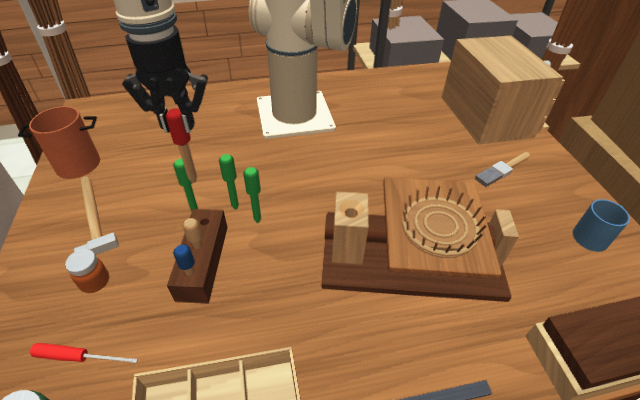

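Request:
{"op": "jog_arm", "data": {
  "steps": [
    [0.002,-0.03,0,0,0,0,0],
    [0.006,-0.075,0,0,0,0,0],
    [0.01,-0.125,0,0,0,0,0],
    [0.014,-0.175,0,0,0,0,0],
    [0.018,-0.225,0,0,0,0,0],
    [0.022,-0.27,0,0,0,0,0],
    [0.025,-0.3,0,0,0,0,0],
    [0.0255,-0.311,0,0,0,0,0],
    [0.0255,-0.311,0,0,0,0,0],
    [0.0255,-0.311,0,0,0,0,0]
  ]
}}

```text
time: 9.68
tool_pos: [551.8, 24.6, 320.0]
tcp_rot: [3.141, 0.001, -0.231]
wrist_force: [-0.7, -0.2, -1.0]
opening: 30.4
```

Run:
```python
from h import *
c=snap('scene','scene4'); s=ctrl.observe();print(s['tool_pos'],s['tcp_rot'],s['wrist_force'],s['opening'])
W=world(c)
a=c['img'][80:300,260:520,::-1]; cv2.imwrite('pics/s4z.png',cv2.resize(a,None,fx=3,fy=2.7,interpolation=2))
P=W.reshape(-1,3)
m=(np.hypot(P[:,0]-551,P[:,1]-26)<35)&(P[:,2]>165)&(P[:,2]<300)
Q=P[m]
for lo in range(165,300,15):
    k=(Q[:,2]>lo)&(Q[:,2]<lo+15)
    if k.sum()>3: print(lo,k.sum(),np.median(Q[k],0).round(1))
# pin axis in image vs projected vertical line
K=np.array([[c['fx'],0,c['cx']],[0,c['fy'],c['cy']],[0,0,1]])
def proj(p):
    q=np.array(c['view'])@np.append(p,1); return cv2.projectPoints(np.array([[q[0],-q[1],-q[2]]]),np.zeros(3),np.zeros(3),K,np.array(c['D']))[0].ravel().round(1)
for z in(140,180,210,240,270,300): print(z,proj([s['tool_pos'][0],s['tool_pos'][1],z]))
print('hole',proj([551.5,26,140]))
```

```text
[551.88562662  24.49917028 320.16370816] [ 3.14125807e+00  3.92766394e-04 -2.31355873e-01] [ 0.03456841 -0.79659059 -1.00323073] 30.43076610335772
165 5 [555.1  23.7 177.4]
180 41 [558.7  22.7 189.5]
195 58 [558.8  22.1 202.5]
210 61 [559.1  22.3 218.2]
225 63 [558.8  22.1 231.9]
240 69 [558.7  22.1 247.8]
255 67 [558.8  22.2 262.2]
270 66 [565.   19.6 281.1]
285 132 [565.   21.  292.2]
140 [350.1 207.6]
180 [351.6 193.1]
210 [352.8 181.4]
240 [354.1 169.1]
270 [355.5 155.9]
300 [356.9 142. ]
hole [350.7 207.4]
```

View pics/s4z.png

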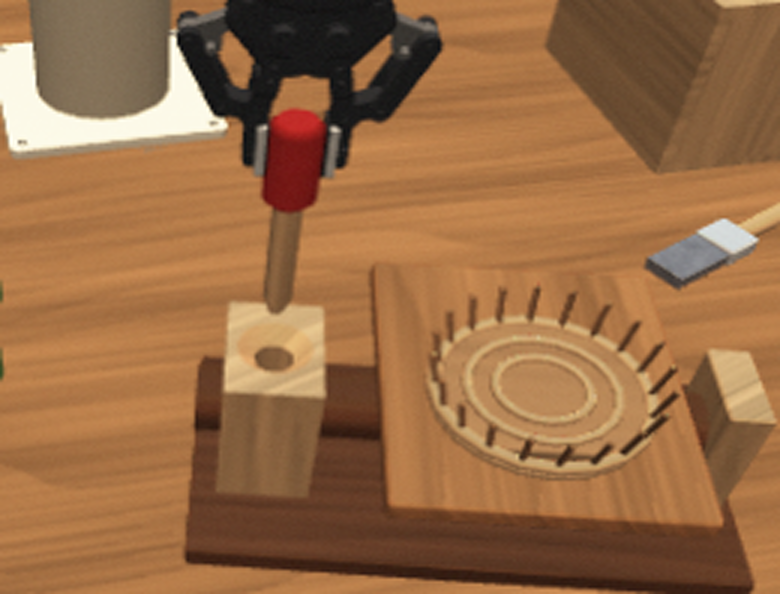

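The pin hangs upright and its axis is 3 mm off the funnel's centre (zoomed picture: tip at (278,305), bore at (274,357)). I'll correct for that and lower it.

Request:
{"op": "jog_arm", "data": {
  "steps": [
    [0.001,-0.003,0.01,0,0,0,0],
    [0.001,-0.003,0.025,0,0,0,0],
    [0.001,-0.003,0.037,0,0,0,0],
    [0.001,-0.003,0.047,0,0,0,0],
    [0.001,-0.003,0.057,0,0,0,0],
    [0.001,-0.003,0.066,0,0,0,0],
    [0.001,-0.003,0.066,0,0,0,0]
  ]
}}

```text
time: 10.6
tool_pos: [553.5, 28.2, 253.5]
tcp_rot: [3.141, 0.001, -0.23]
wrist_force: [-0.3, 1.0, -0.8]
opening: 30.3
```

Request:
{"op": "jog_arm", "data": {
  "steps": [
    [0,0,0.007,0,0,0,0],
    [0,0,0.014,0,0,0,0],
    [0,0,0.021,0,0,0,0],
    [0,0,0.028,0,0,0,0],
    [0,0,0.034,0,0,0,0],
    [0,0,0.034,0,0,0,0]
  ]
}}

```text
time: 11.35
tool_pos: [553.6, 28.2, 219.7]
tcp_rot: [3.141, 0.001, -0.23]
wrist_force: [-0.4, 0.2, -0.3]
opening: 30.5
```

Request:
{"op": "jog_arm", "data": {
  "steps": [
    [0,0,0.008,0,0,0,0],
    [0,0,0.016,0,0,0,0],
    [0,0,0.024,0,0,0,0],
    [0,0,0.032,0,0,0,0],
    [0,0,0.038,0,0,0,0],
    [0,0,0.044,0,0,0,0],
    [0,0,0.048,0,0,0,0],
    [0,0,0.048,0,0,0,0]
  ]
}}

```text
time: 12.35
tool_pos: [557.2, 27.2, 180.0]
tcp_rot: [-3.141, -0.009, -0.23]
wrist_force: [-17.0, -7.3, 62.0]
opening: 30.5
```

Request:
{"op": "jog_arm", "data": {
  "steps": [
    [0,0,-0.006,0,0,0,0],
    [0,0,-0.012,0,0,0,0],
    [0,0,-0.012,0,0,0,0]
  ]
}}

```text
time: 12.72
tool_pos: [554.8, 28.1, 184.7]
tcp_rot: [-3.141, -0.002, -0.23]
wrist_force: [2.7, -1.8, 0.6]
opening: 30.4
```

Run:
```python
from h import *
c=snap('scene','scene5'); t=snap('top','top5'); s=ctrl.observe();print(s['tool_pos'],s['tcp_rot'],s['wrist_force'],s['opening'])
a=c['img'][100:250,280:480,::-1]; b=t['img'][100:250,190:390,::-1]
cv2.imwrite('pics/s5z.png',np.vstack([cv2.resize(x,None,fx=3,fy=2,interpolation=2) for x in(a,b)])[:600])
for cc in(c,t):
    W=world(cc); P=W.reshape(-1,3); im=cc['img'].reshape(-1,3).astype(int)
    m=(np.hypot(P[:,0]-551,P[:,1]-26)<40)&(P[:,2]>130)&(P[:,2]<230)&(im[:,0]>90)&(im[:,1]<60)
    Q=P[m]; print(len(Q)); 
    if len(Q): print(Q.min(0),Q.max(0),np.median(Q,0))
    m=(abs(W[...,2]-140)<4)
    nn,l,st,_=cv2.connectedComponentsWithStats(m.astype(np.uint8))
    for i in range(1,nn):
        if st[i,4]>150 and np.hypot(*(W[l==i][:,:2].mean(0)-[551,26]))<25: print(cv2.minAreaRect(W[l==i][:,:2].astype(np.float32)))
```

```text
[554.63408165  28.15585421 184.23322412] [-3.14146235e+00 -1.40349848e-03 -2.30002493e-01] [ 3.05761069 -1.62968551  1.34677487] 30.635271766742957
418
[544.05553587  10.15035123 145.44209199] [571.17574287  42.51314349 216.59729889] [565.1233882   25.00677811 186.42989636]
0
```

View pics/s5z.png

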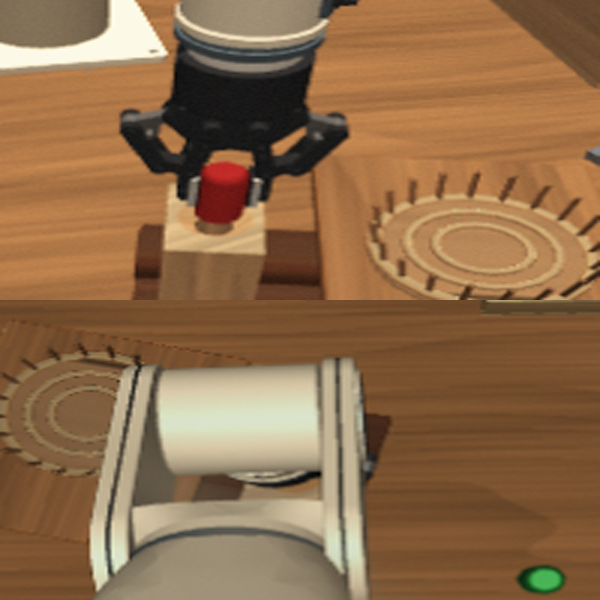

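Run:
```python
from h import *
c=pickle.load(open('scene5.pkl','rb'));W2=world(c).reshape(-1,3)
y=-0.27; ex=np.array([np.cos(y),np.sin(y)]);ey=np.array([-ex[1],ex[0]])
o=np.array([551.5,26]); a=(W2[:,:2]-o)@ex; bb=(W2[:,:2]-o)@ey
m=(bb>75)&(bb<105)&(abs(a)<110)&(W2[:,2]>100)&(W2[:,2]<150); print('slope',np.polyfit(a[m],W2[m,2],1))
im=c['img'].reshape(-1,3).astype(int)
m=(np.hypot(W2[:,0]-551,W2[:,1]-26)<40)&(W2[:,2]>130)&(W2[:,2]<230)&(im[:,0]>90)&(im[:,1]<60)
Q=W2[m]
for lo in range(140,220,8):
    k=(Q[:,2]>lo)&(Q[:,2]<lo+8)
    if k.sum()>3: print(lo,k.sum(),np.median(Q[k],0).round(1))
for n in('scene0','scene4'):
    c=pickle.load(open(n+'.pkl','rb'));P=world(c).reshape(-1,3);im=c['img'].reshape(-1,3).astype(int)
    ctr=[456,-271] if n=='scene0' else [551,26]
    m=(np.hypot(P[:,0]-ctr[0],P[:,1]-ctr[1])<40)&(P[:,2]>90)&(P[:,2]<390)&(im[:,0]>90)&(im[:,1]<60)
    print(n,m.sum(),P[m].min(0),P[m].max(0),np.percentile(P[m][:,2],[2,98]))
print(np.percentile(Q[:,2],[2,98]))
```

```text
slope [1.46227874e-02 1.21469699e+02]
140 12 [564.6  20.6 146.1]
148 42 [566.3  22.8 152.1]
156 41 [566.3  24.6 159.8]
164 42 [567.7  25.6 168.6]
172 37 [567.1  23.1 175.6]
180 43 [567.3  23.4 183.4]
188 47 [567.2  24.  192.1]
196 152 [558.7  27.  201.1]
scene0 376 [ 446.90276894 -286.33324732  105.32701469] [ 475.27345406 -255.8728916   174.12323825] [115.7055642  173.57876663]
scene4 624 [530.33358373 -13.273807    91.72852194] [568.90074506  64.01493571 337.04376907] [277.49396823 336.53497168]
[146.8721154  202.98181776]
```

Request:
{"op": "jog_arm", "data": {
  "steps": [
    [-0.002,0,0,0,0,0,0],
    [-0.003,0,0,0,0,0,0],
    [-0.003,0,0,0,0,0,0]
  ]
}}

```text
time: 13.2
tool_pos: [552.1, 28.8, 184.5]
tcp_rot: [-3.141, -0.003, -0.23]
wrist_force: [5.9, -2.2, 2.1]
opening: 30.2
```

Request:
{"op": "jog_arm", "data": {
  "steps": [
    [0.003,0.001,0,0,0,0,0],
    [0.006,0.002,0,0,0,0,0],
    [0.006,0.002,0,0,0,0,0]
  ]
}}

```text
time: 13.58
tool_pos: [555.1, 25.5, 183.4]
tcp_rot: [3.141, 0.003, -0.23]
wrist_force: [0.1, -0.5, -1.5]
opening: 30.4
```

Request:
{"op": "jog_arm", "data": {
  "steps": [
    [0,0,0.003,0,0,0,0],
    [0,0,0.006,0,0,0,0],
    [0,0,0.008,0,0,0,0],
    [0,0,0.008,0,0,0,0]
  ]
}}

```text
time: 14.08
tool_pos: [556.1, 25.7, 179.9]
tcp_rot: [-3.141, -0.0, -0.23]
wrist_force: [-12.2, 1.5, 35.2]
opening: 30.3
```

Request:
{"op": "jog_arm", "data": {
  "steps": [
    [0,0,-0.006,0,0,0,0],
    [0,0,-0.006,0,0,0,0]
  ]
}}

```text
time: 14.32
tool_pos: [556.2, 25.6, 182.4]
tcp_rot: [-3.142, -0.0, -0.23]
wrist_force: [-0.3, -0.3, -0.5]
opening: 30.3
```

Run:
```python
from h import *
c=snap('scene','scene6'); s=ctrl.observe();print(s['tool_pos'],s['tcp_rot'],s['wrist_force'],s['opening'])
a=c['img'][160:260,300:420,::-1]
cv2.imwrite('pics/s6z.png',cv2.resize(a,None,fx=6,fy=6,interpolation=2))
```

```text
[556.0490899   25.60183989 182.0208114 ] [ 3.14149232e+00  4.82724378e-04 -2.30134127e-01] [-0.17754993 -0.13553296 -0.89400743] 30.445834503569195
```

View pics/s6z.png

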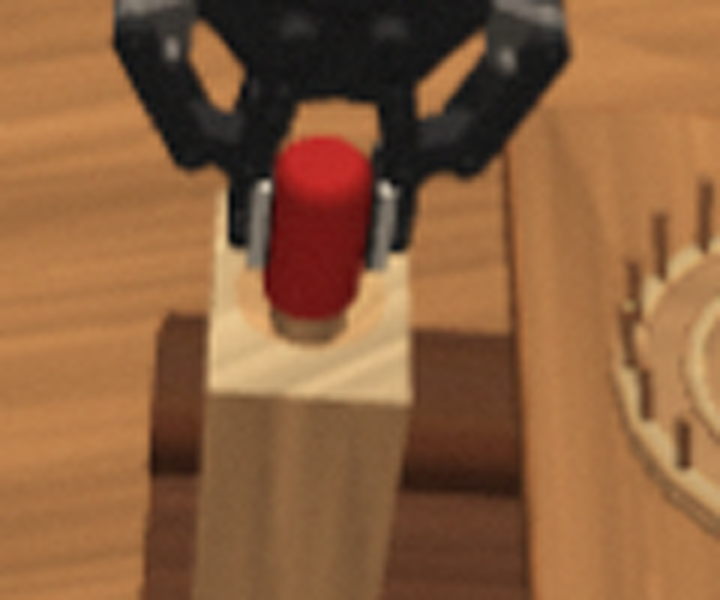

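Request:
{"op": "jog_arm", "data": {
  "steps": [
    [-0.002,0,0,0,0,0,0],
    [-0.002,0,0,0,0,0,0.45],
    [-0.002,0,0,0,0,0,0.6],
    [-0.002,0,0,0,0,0,0.6],
    [-0.002,0,0,0,0,0,0.6]
  ]
}}

```text
time: 15.0
tool_pos: [554.4, 26.0, 182.3]
tcp_rot: [3.142, 0.0, -0.23]
wrist_force: [0.8, -0.1, -0.9]
opening: 51.0
```

```bash
cat > head.py <<'E'
from h import *
import sys
n=sys.argv[1]
c=snap('scene',n); s=ctrl.observe();print(s['tool_pos'],s['wrist_force'],s['opening'])
W2=world(c).reshape(-1,3);im=c['img'].reshape(-1,3).astype(int)
m=(np.hypot(W2[:,0]-551,W2[:,1]-26)<45)&(W2[:,2]>110)&(W2[:,2]<240)&(im[:,0]>90)&(im[:,1]<60)
Q=W2[m];print('z',np.percentile(Q[:,2],[2,98]))
for lo in range(124,220,8):
    k=(Q[:,2]>lo)&(Q[:,2]<lo+8)
    if k.sum()>3: print(lo,k.sum(),np.median(Q[k],0).round(1))
a=c['img'][160:260,300:420,::-1]
cv2.imwrite(f'pics/{n}z.png',cv2.resize(a,None,fx=6,fy=6,interpolation=2))
E
python3 head.py scene7
```

```text
[554.41197181  26.02385287 182.32121159] [ 0.77832095 -0.09944063 -0.18595654] 51.25558934850966
z [142.4349512 198.5848052]
140 38 [566.2  21.4 144.4]
148 42 [566.4  20.5 152.4]
156 45 [566.   21.2 159.4]
164 45 [566.8  22.1 168.3]
172 46 [566.7  21.1 176.3]
180 46 [567.4  20.7 183.8]
188 97 [564.4  23.7 193.2]
196 84 [554.8  27.3 197.4]
```

View pics/scene7z.png

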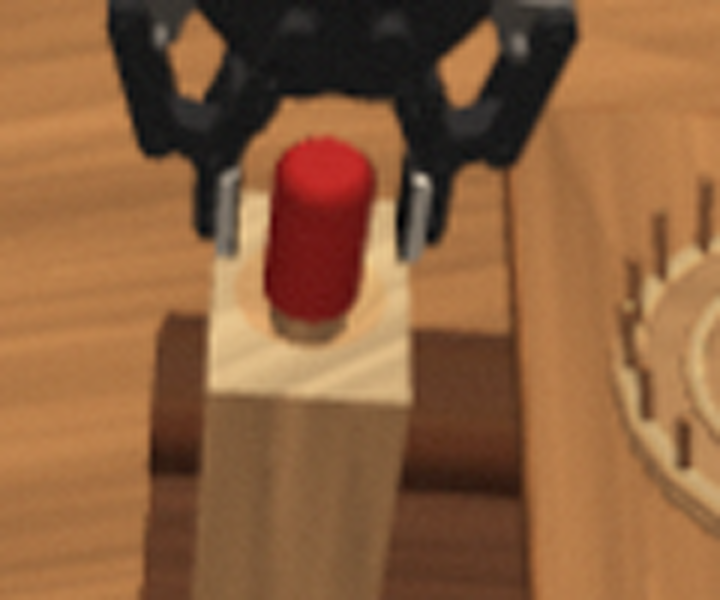

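Run:
```python
from h import *
c=pickle.load(open('scene7.pkl','rb'))
K=np.array([[c['fx'],0,c['cx']],[0,c['fy'],c['cy']],[0,0,1]])
def proj(P):
    P=np.atleast_2d(P); q=np.c_[P,np.ones(len(P))]@np.array(c['view']).T; q=q[:,:3]*[1,-1,-1]
    return cv2.projectPoints(q.astype(float),np.zeros(3),np.zeros(3),K,np.array(c['D']))[0].reshape(-1,2)
th=np.linspace(0,2*np.pi,73)
def circ(x,y,z,r): return np.c_[x+r*np.cos(th),y+r*np.sin(th),0*th+z]
def draw(n,out,circles):
    d=pickle.load(open(n,'rb'))['img'][:,:,::-1]
    a=cv2.resize(d[160:260,300:420],None,fx=6,fy=6,interpolation=2)
    for (x,y,z,r,col) in circles:
        p=((proj(circ(x,y,z,r))-[300,160]+.5)*6).astype(int); cv2.polylines(a,[p],True,col,1)
    return a
hx,hy=552.5,27
H=[(hx,hy,140,25,(255,255,0)),(hx,hy,128,13,(0,255,255))]
a=draw('scene0.pkl','',H); cv2.imwrite('pics/ov0.png',a)
b=draw('scene7.pkl','',H+[(552.5,26,200,16,(255,255,255)),(552.5,26,136,16,(255,0,0)),(552.5,26,128,9,(0,255,0))]); cv2.imwrite('pics/ov7.png',b)
```

```text
(no output)
```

View pics/ov0.png

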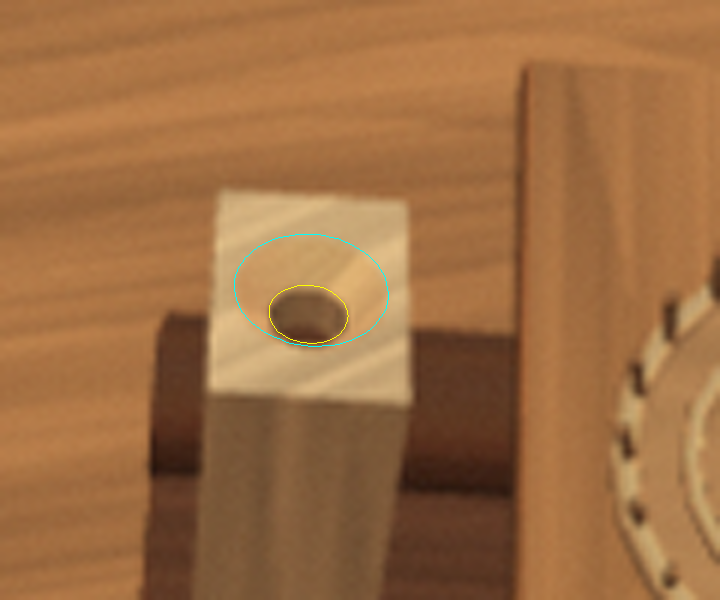

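View pics/ov7.png

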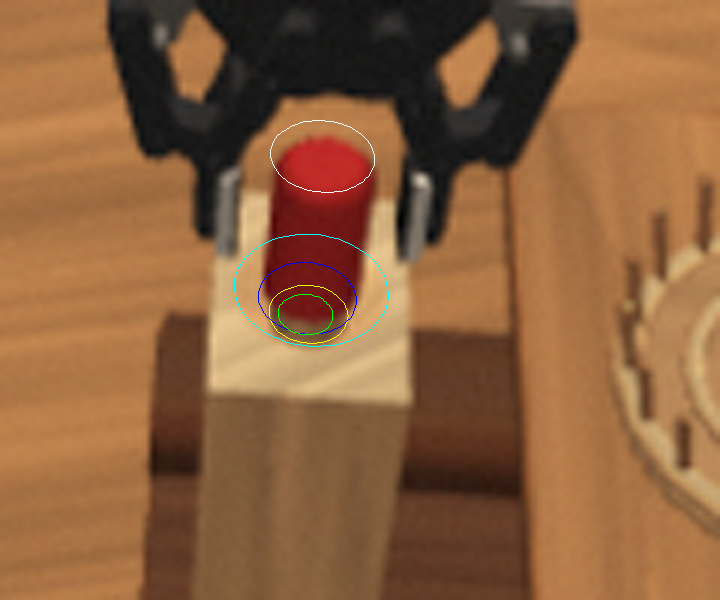

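The overlay fits the hole at (552.5, 27). The pin is standing centred and nearly upright, but about 10 mm short of home. I'll raise the gripper, shut the fingers and push straight down on the head.

Request:
{"op": "jog_arm", "data": {
  "steps": [
    [0,0,-0.02,0,0,0,0.7],
    [0,0,-0.045,0,0,0,0.7],
    [-0.002,0,-0.055,0,0,0,0],
    [-0.002,0,-0.055,0,0,0,0],
    [-0.002,0,-0.055,0,0,0,0],
    [-0.002,0,-0.055,0,0,0,0]
  ]
}}

```text
time: 15.8
tool_pos: [552.0, 26.4, 236.4]
tcp_rot: [3.141, 0.001, -0.23]
wrist_force: [0.2, -0.1, 0.2]
opening: -0.3
```

```bash
python3 head.py scene8
```

```text
[552.07411218  26.48465967 236.54286482] [ 0.22764103 -0.23425008  0.87144484] 0.05677951474082044
z [142.31187876 198.6916783 ]
140 36 [566.4  22.2 144.9]
148 47 [565.3  21.6 152.2]
156 39 [566.5  19.1 160.1]
164 45 [567.4  22.2 168. ]
172 50 [566.2  20.  176.4]
180 42 [567.4  21.7 184.2]
188 88 [564.8  22.4 193.1]
196 93 [556.1  27.5 197.7]
```

View pics/scene8z.png

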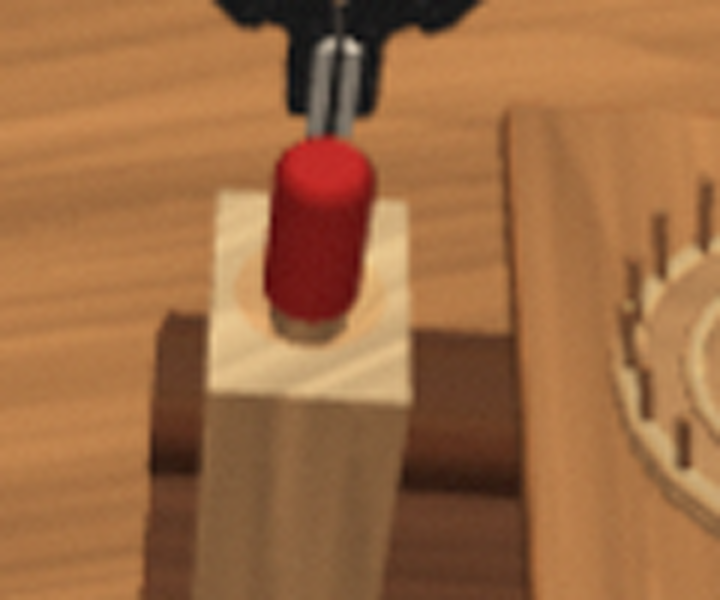

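Request:
{"op": "jog_arm", "data": {
  "steps": [
    [0,0,0.008,0,0,0,0],
    [0,0,0.014,0,0,0,0],
    [0,0,0.018,0,0,0,0],
    [0,0,0.021,0,0,0,0],
    [0,0,0.021,0,0,0,0]
  ]
}}

```text
time: 16.48
tool_pos: [552.9, 26.5, 219.2]
tcp_rot: [-3.141, -0.001, -0.23]
wrist_force: [-9.5, 0.0, 26.6]
opening: 0.1
```

Request:
{"op": "jog_arm", "data": {
  "steps": [
    [0,0,-0.025,0,0,0,0.4],
    [0,0,-0.03,0,0,0,0.75],
    [0,0,-0.03,0,0,0,0.75],
    [0,0,-0.03,0,0,0,0.75],
    [0,0,-0.005,0,0,0,0.75],
    [0,0,0.02,0,0,0,0.75],
    [0,0,0.034,0,0,0,0.75],
    [0,0,0.034,0,0,0,0.4],
    [0,0,0.034,0,0,0,0],
    [0,0,0.034,0,0,0,0],
    [0,0,0.034,0,0,0,0]
  ]
}}

```text
time: 17.85
tool_pos: [552.8, 26.6, 183.0]
tcp_rot: [-3.141, -0.001, -0.23]
wrist_force: [-0.4, 1.6, 0.5]
opening: 30.6
```

Request:
{"op": "jog_arm", "data": {
  "steps": [
    [0,0,-0.006,0,0,0,0],
    [0,0,-0.006,0,0.03,0,0],
    [0,0,-0.006,0,0.03,0,0],
    [0,0,-0.006,0,0.03,0,0]
  ]
}}

```text
time: 18.35
tool_pos: [552.2, 26.5, 188.3]
tcp_rot: [3.142, -0.03, -0.23]
wrist_force: [0.2, -0.7, -1.0]
opening: 30.1
```

Request:
{"op": "jog_arm", "data": {
  "steps": [
    [0,0,0.004,0,0,0,0],
    [0,0,0.008,0,0,0,0],
    [0,0,0.011,0,0,0,0],
    [0,0,0.013,0,0,0,0],
    [0,0,0.013,0,0,0,0]
  ]
}}

```text
time: 18.98
tool_pos: [553.9, 26.7, 182.2]
tcp_rot: [-3.14, -0.033, -0.23]
wrist_force: [-24.1, 0.7, 65.6]
opening: 30.6
```

Request:
{"op": "jog_arm", "data": {
  "steps": [
    [0,0,-0.004,0,0,0,0],
    [0.003,0,-0.004,0,0,0,0],
    [0.003,0.003,-0.004,0,0,0,0],
    [0,0.004,-0.004,0,0,0,0],
    [-0.003,0.003,-0.004,0,0,0,0],
    [-0.005,0,-0.004,0,0,0,0],
    [-0.004,-0.004,-0.004,0,0,0,0],
    [0,-0.005,-0.004,0,0,0,0],
    [0.004,-0.004,-0.004,0,0,0,0],
    [0.006,0,-0.004,0,0,0,0],
    [0.003,0,-0.004,0,0,0,0]
  ]
}}

```text
time: 20.35
tool_pos: [555.4, 26.2, 181.9]
tcp_rot: [-3.14, -0.03, -0.231]
wrist_force: [-7.0, 1.7, 23.9]
opening: 30.2
```

```bash
python3 head.py scene9
python3 - <<'E'
from h import *
y=-0.27; ex=np.array([np.cos(y),np.sin(y)]);ey=np.array([-ex[1],ex[0]]);o=np.array([552.5,27])
def fit(n,alo,ahi,blo,bhi,z0):
    c=pickle.load(open(n,'rb'));W=world(c).reshape(-1,3)
    a=(W[:,:2]-o)@ex;b=(W[:,:2]-o)@ey
    m=(a>alo)&(a<ahi)&(b>blo)&(b<bhi)&(abs(W[:,2]-z0)<8)
    A=np.c_[a[m],b[m],np.ones(m.sum())]; k=np.ones(len(A),bool)
    for _ in range(5):
        p=np.linalg.lstsq(A[k],W[m,2][k],rcond=None)[0]; k=abs(A@p-W[m,2])<3
    print(n,k.sum(),p.round(4))
for n in('scene1.pkl','scene2.pkl','scene8.pkl','scene9.pkl'): fit(n,-130,110,75,92,121)
for n in('scene0.pkl','scene2.pkl'):
    fit(n,-42,42,-30,30,138)
    fit(n,-130,110,300,420,0)
    fit(n,-130,110,-180,-80,0)
E
```

```text
[555.4657629   26.24202451 181.90441535] [-10.08157543   3.57885727  26.49121163] 30.52026378687147
z [142.49315064 198.536496  ]
140 36 [566.3  19.9 144.8]
148 39 [567.6  21.2 151.9]
156 45 [567.7  22.4 159.2]
164 35 [567.7  22.3 167.5]
172 47 [568.8  22.4 175.9]
180 40 [568.   20.5 183.9]
188 90 [565.4  22.7 193. ]
196 87 [556.5  26.6 197.5]
scene1.pkl 731 [9.400000e-03 8.600000e-03 1.198224e+02]
scene2.pkl 730 [ 7.900000e-03 -2.700000e-03  1.207615e+02]
scene8.pkl 722 [8.400000e-03 1.050000e-02 1.196151e+02]
scene9.pkl 718 [ 9.600000e-03 -9.300000e-03  1.212534e+02]
scene0.pkl 665 [7.200000e-03 7.300000e-03 1.367752e+02]
scene0.pkl 2482 [ 1.2000e-03  1.5000e-03 -3.3286e+00]
scene0.pkl 3721 [ 8.1000e-03 -2.2000e-03 -2.5506e+00]
scene2.pkl 669 [7.700000e-03 5.700000e-03 1.368054e+02]
scene2.pkl 2508 [ 5.0000e-04 -1.2000e-03 -2.2075e+00]
scene2.pkl 3720 [ 7.900e-03 -2.000e-03 -2.566e+00]
```

View pics/scene9z.png

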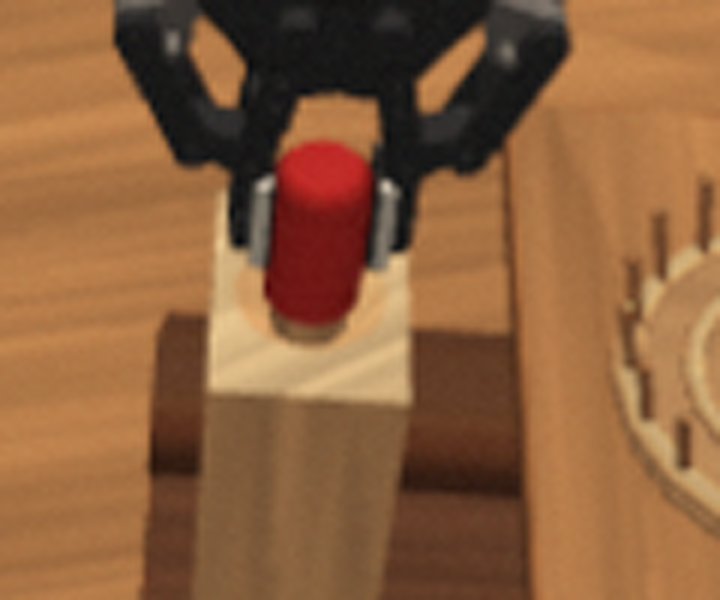

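Request:
{"op": "jog_arm", "data": {
  "steps": [
    [0,0,-0.006,0,0,0,0],
    [-0.003,0,-0.009,0,0,0,0],
    [-0.009,0,-0.009,0,0,0,0],
    [-0.009,0,-0.009,0,0,0,0]
  ]
}}

```text
time: 20.9
tool_pos: [548.7, 27.5, 188.8]
tcp_rot: [-3.141, -0.036, -0.23]
wrist_force: [7.2, -2.0, -1.3]
opening: 30.3
```

Request:
{"op": "jog_arm", "data": {
  "steps": [
    [0.006,0,0,0,0,0,0],
    [0.014,0,0,0,0,0,0],
    [0.014,0,0,0,0,0,0]
  ]
}}

```text
time: 21.28
tool_pos: [558.5, 24.9, 187.7]
tcp_rot: [3.141, -0.025, -0.231]
wrist_force: [-4.9, 1.7, 2.2]
opening: 30.5
```

Request:
{"op": "jog_arm", "data": {
  "steps": [
    [-0.007,0,0,0,0,0,0],
    [-0.007,-0.007,0,0,0,0,0],
    [-0.007,-0.007,0,0,0,0,0]
  ]
}}

```text
time: 21.65
tool_pos: [553.8, 31.4, 187.8]
tcp_rot: [3.137, -0.028, -0.228]
wrist_force: [-2.9, -11.3, -0.5]
opening: 30.5
```

Request:
{"op": "jog_arm", "data": {
  "steps": [
    [0,0.007,0,0,0,0,0],
    [0,0.014,0,0,0,0,0],
    [0,0.014,0,0,0,0,0]
  ]
}}

```text
time: 22.02
tool_pos: [552.6, 21.8, 188.5]
tcp_rot: [-3.136, -0.031, -0.233]
wrist_force: [1.7, 14.5, -4.1]
opening: 30.2
```

Request:
{"op": "jog_arm", "data": {
  "steps": [
    [0,-0.004,0,0,0,0,0],
    [0,-0.007,0,0,0,0,0],
    [0,-0.007,0.003,0,0,0,0],
    [0,-0.007,0.006,0,0,0,0],
    [0,-0.007,0.009,0,0,0,0],
    [-0.001,-0.007,0.011,0,0,0,0]
  ]
}}

```text
time: 22.78
tool_pos: [554.2, 26.3, 181.4]
tcp_rot: [-3.141, -0.033, -0.231]
wrist_force: [-12.2, 0.0, 48.3]
opening: 30.3
```

Request:
{"op": "jog_arm", "data": {
  "steps": [
    [0,0,-0.009,0,0,0,0],
    [0.004,0,-0.009,0,0,0,0],
    [0.004,0,-0.004,0,0,0,0],
    [0.004,0,0,0,0,0,0]
  ]
}}

```text
time: 23.28
tool_pos: [559.1, 25.3, 183.5]
tcp_rot: [-3.141, -0.035, -0.23]
wrist_force: [-20.7, -2.2, 79.6]
opening: 30.7
```

Request:
{"op": "jog_arm", "data": {
  "steps": [
    [0,0,-0.009,0,0,0,0],
    [-0.008,0,-0.009,0,0,0,0],
    [-0.008,0,-0.004,0,0,0,0],
    [-0.008,0,0,0,0,0,0]
  ]
}}

```text
time: 23.78
tool_pos: [553.7, 26.9, 180.9]
tcp_rot: [-3.14, -0.041, -0.23]
wrist_force: [-1.9, -4.6, 52.8]
opening: 30.1
```

Request:
{"op": "jog_arm", "data": {
  "steps": [
    [0,0,-0.009,0,0,0,0],
    [0.004,0.004,-0.009,0,0,0,0],
    [0.004,0.004,-0.004,0,0,0,0],
    [0.004,0.004,0,0,0,0,0]
  ]
}}

```text
time: 24.28
tool_pos: [554.6, 24.1, 181.9]
tcp_rot: [-3.137, -0.035, -0.231]
wrist_force: [-14.9, 11.8, 70.0]
opening: 30.3
```

Request:
{"op": "jog_arm", "data": {
  "steps": [
    [0,0,-0.009,0,0,0,0],
    [0,-0.008,-0.009,0,0,0,0],
    [0,-0.008,-0.004,0,0,0,0],
    [0,-0.008,0,0,0,0,0]
  ]
}}

```text
time: 24.78
tool_pos: [555.4, 28.8, 181.8]
tcp_rot: [3.139, -0.034, -0.229]
wrist_force: [-21.1, -11.2, 77.3]
opening: 30.2
```

Request:
{"op": "jog_arm", "data": {
  "steps": [
    [0,0.004,-0.02,0,0,0,0],
    [0,0.004,-0.06,0,-0.03,0,0],
    [0,0.004,-0.1,0,-0.03,0,0],
    [0,0.004,-0.14,0,-0.03,0,0],
    [0,0.05,-0.15,0,-0.03,0,0],
    [0,0.105,-0.15,0,-0.03,0,0],
    [0,0.16,-0.15,0,-0.03,0,0],
    [0,0.215,-0.15,0,-0.03,0,0],
    [0,0.245,-0.15,0,-0.03,0,0]
  ]
}}

```text
time: 25.9
tool_pos: [491.6, -209.0, 325.1]
tcp_rot: [-3.141, 0.005, -0.232]
wrist_force: [0.2, 0.2, -0.7]
opening: 30.5
```

Run:
```python
from h import *
c=snap('scene','sceneA'); t=snap('top','topA'); s=ctrl.observe();print(s['tool_pos'],s['tcp_rot'])
b=t['img'][150:220,250:330,::-1]; b=cv2.resize(b,None,fx=6,fy=6,interpolation=2)
a=c['img'][90:260,150:420,::-1]; a=cv2.resize(a,None,fx=2.9,fy=2.9,interpolation=2)
cv2.imwrite('pics/topAz.png',b);cv2.imwrite('pics/sceneAz.png',a)
W=world(t)
print('row v: z at u');
for v in range(178,197,2): print(v,[int(W[v,u,2]) if W[v,u,2]==W[v,u,2] else -1 for u in range(278,302,1)])
u0=pickle.load(open('top0.pkl','rb'));W0=world(u0);print('before')
for v in range(178,197,2): print(v,[int(W0[v,u,2]) if W0[v,u,2]==W0[v,u,2] else -1 for u in range(278,302,1)])
```

```text
[ 491.71212542 -209.33034676  325.11343085] [ 3.14150239  0.00436831 -0.23364008]
row v: z at u
178 [137, 136, 139, 138, 135, 132, 130, 132, 133, 134, 133, 137, 131, 136, 133, 138, 135, 140, 139, 139, 136, 138, 138, 141]
180 [138, 138, 138, 135, 135, 134, 132, 130, 126, 130, 124, 130, 129, 131, 134, 129, 134, 135, 137, 139, 140, 139, 138, 139]
182 [134, 138, 135, 134, 131, 128, 129, 128, 115, 105, 101, 105, 102, 107, 120, 133, 131, 131, 138, 139, 136, 139, 140, 138]
184 [140, 136, 133, 132, 134, 128, 115, 103, 90, 81, 76, 70, 63, 66, 70, 80, 131, 130, 132, 137, 138, 137, 139, 140]
186 [136, 137, 133, 136, 131, 121, 104, 81, 66, 53, 38, 31, 25, 22, 24, 27, 34, 130, 135, 136, 140, 136, 143, 142]
188 [138, 138, 133, 135, 130, 130, 98, 69, 47, 29, -1, 22, 21, 21, 23, 19, 127, 131, 131, 137, 139, 139, 140, 142]
190 [140, 135, 135, 136, 133, 127, 126, 69, 32, 20, 21, 18, 20, 21, 21, 128, 129, 135, 133, 139, 136, 139, 143, 145]
192 [141, 141, 139, 140, 136, 133, 130, 134, 131, 129, 132, 126, 131, 131, 129, 134, 135, 139, 138, 140, 141, 138, 139, 134]
194 [138, 138, 137, 139, 140, 136, 135, 
[... 740 characters left out ...]
3, 99, 86, 69, 60, 63, 62, 64, 66, 69, 72, 69, 132, 133, 136, 137, 141, 139, 142]
188 [135, 137, 130, 130, 129, 127, 106, 107, 105, 105, 15, 52, 55, 59, 55, 58, 128, 130, 136, 136, 137, 137, 139, 140]
190 [140, 136, 139, 132, 131, 129, 125, 108, 105, 104, 106, 108, 102, 109, 107, 127, 128, 135, 131, 139, 138, 135, 141, 141]
192 [137, 138, 137, 135, 135, 131, 133, 130, 129, 126, 130, 128, 128, 127, 130, 131, 133, 136, 141, 141, 143, 138, 140, 138]
194 [139, 139, 137, 136, 141, 138, 134, 133, 134, 134, 137, 134, 136, 137, 138, 135, 138, 138, 140, 142, 136, 135, 139, 117]
196 [141, 139, 139, 141, 139, 140, 139, 141, 140, 137, 137, 141, 136, 141, 139, 141, 139, 140, 138, 139, 139, 138, 132, 106]
```

View pics/topAz.png

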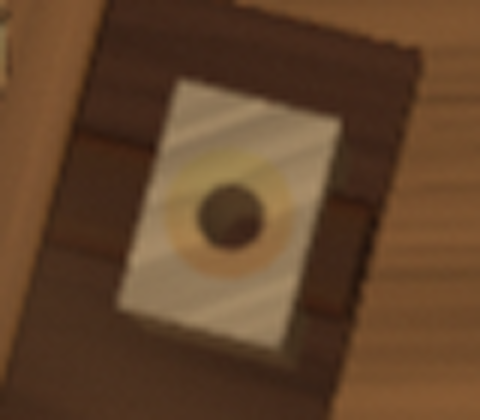

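View pics/sceneAz.png

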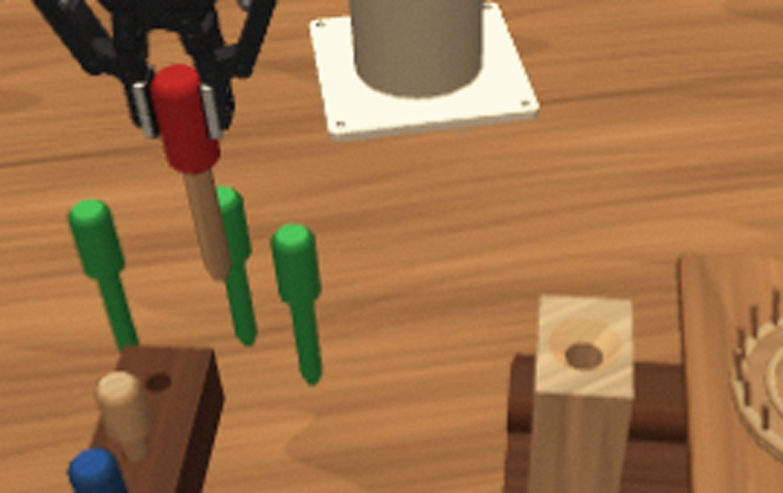

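Run:
```python
from h import *
c=pickle.load(open('sceneA.pkl','rb'));W=world(c);P=W.reshape(-1,3)
tx,ty=491.7,-209.3
m=(np.hypot(P[:,0]-tx-5,P[:,1]-ty)<38)&(P[:,2]>150)&(P[:,2]<360)
im=c['img'].reshape(-1,3).astype(int)
m&=(im.sum(1)>130)&(im[:,0]>im[:,2]+35)
Q=P[m];print(len(Q),np.percentile(Q[:,2],[0,1,99,100]))
for lo in range(160,350,12):
    k=(Q[:,2]>lo)&(Q[:,2]<lo+12)
    if k.sum()>3: print(lo,k.sum(),Q[k].mean(0).round(1),np.ptp(Q[k],axis=0).round(1))
m=(np.hypot(P[:,0]-tx,P[:,1]-ty)<60)&(P[:,2]>140)&(P[:,2]<190); print(np.c_[P[m],im[m]].round(0)[:30])
K=np.array([[c['fx'],0,c['cx']],[0,c['fy'],c['cy']],[0,0,1]])
for z in(165,175,185,230,280,344):
    q=np.array(c['view'])@[tx,ty,z,1]; print(z,cv2.projectPoints(np.array([[q[0],-q[1],-q[2]]]),np.zeros(3),np.zeros(3),K,np.array(c['D']))[0].ravel().round(1))
```

```text
960 [180.3603851  189.33422141 350.92821955 359.5753888 ]
172 4 [ 491.5 -207.8  182.4] [2.8 5.6 3. ]
184 24 [ 494.3 -207.3  191.7] [ 3.6 13.1 11.5]
196 41 [ 494.5 -207.4  202.5] [ 7.8 16.8 11. ]
208 45 [ 494.8 -207.2  213.9] [ 7.8 17.1 11.4]
220 48 [ 495.1 -207.5  226. ] [ 6.8 16.8 11.7]
232 48 [ 495.6 -207.6  238.1] [ 6.9 17.1 11.8]
244 50 [ 495.5 -207.3  249.9] [ 8.3 17.2 11.9]
256 53 [ 496.  -207.6  261.8] [ 8.1 17.2 11.2]
268 41 [ 496.2 -208.   272.1] [ 8.2 16.5  8.5]
280 72 [ 502.3 -208.8  287.5] [17.1 31.9  9.5]
292 91 [ 502.8 -209.5  298. ] [16.3 35.4 12. ]
304 101 [ 503.  -212.3  309.9] [14.  52.4 11.9]
316 95 [ 503.6 -210.1  322.2] [16.8 59.5 11.5]
328 121 [ 502.6 -209.6  335. ] [15.6 43.1 12. ]
340 117 [ 492.4 -208.6  342. ] [35.6 49.6 11.1]
[[ 493. -202.  189.   80.   66.   39.]
 [ 493. -212.  189.  132.   93.   58.]
 [ 495. -208.  190.  115.   81.   53.]
 [ 494. -206.  188.  105.   73.   48.]
 [ 493. -204.  187.   99.   71.   46.]
 [ 490. -203.  184.   59.   73.   37.]
 [ 491. -211.  183.  142.   98.   58.]
 [ 494. -208.  186.  134.   94.   58.]
 [ 493. -207.  185.  127.   90.   56.]
 [ 491. -205.  183.   88.   76.   44.]
 [ 493. -209.  183.  172.  118.   71.]
 [ 491. -207.  180.  169.  120.   71.]]
165 [226.1 193.1]
175 [225.3 189.4]
185 [224.5 185.7]
230 [220.8 167.8]
280 [216.2 146. ]
344 [209.7 114.8]
```

Run:
```python
import cv2
a=cv2.imread('pics/sceneA.png')[105:200,190:260]; cv2.imwrite('pics/sAzz.png',cv2.resize(a,None,fx=6,fy=6,interpolation=2))
```

```text
(no output)
```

View pics/sAzz.png

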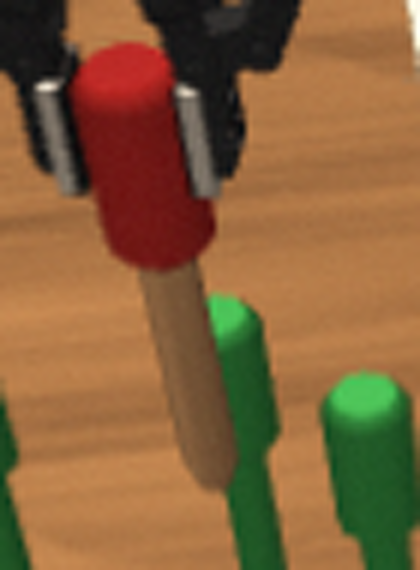

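Request:
{"op": "jog_arm", "data": {
  "steps": [
    [0,-0.05,0,0,0.027,0,0],
    [0.001,-0.11,0,0,0.027,0,0],
    [0.003,-0.17,0,0,0.027,0,0],
    [0.005,-0.225,0,0,0.027,0,0],
    [0.0055,-0.244,0,0,0.027,0,0],
    [0.0055,-0.244,0.02,0,0.027,0,0],
    [0.0055,-0.244,0.06,0,0.027,0,0],
    [0.0055,-0.244,0.095,0,0.027,0,0],
    [0.0055,-0.244,0.125,0,0.027,0,0],
    [0.0055,-0.244,0.138,0,0.027,0,0],
    [0.0055,-0.244,0.138,0,0.027,0,0]
  ]
}}

```text
time: 27.38
tool_pos: [553.7, 29.0, 188.3]
tcp_rot: [3.141, -0.025, -0.23]
wrist_force: [0.4, -0.7, -1.1]
opening: 30.3
```

Run:
```python
from plant import ctrl
s=ctrl.observe();print({k:s[k].round(3) if hasattr(s[k],'round') else s[k] for k in('time','tool_pos','tcp_rot','wrist_force','wrist_torque')})
```

```text
{'time': 27.375, 'tool_pos': array([553.705,  29.039, 188.313]), 'tcp_rot': array([ 3.141, -0.025, -0.23 ]), 'wrist_force': array([ 0.423, -0.702, -1.062]), 'wrist_torque': array([ 0.005, -0.02 ,  0.015])}
```

Request:
{"op": "jog_arm", "data": {
  "steps": [
    [-0.001,0.002,0.002,0,0,0,0],
    [-0.001,0.002,0.006,0,0,0,0],
    [-0.001,0.002,0.01,0,0,0,0]
  ]
}}

```text
time: 27.75
tool_pos: [554.1, 27.1, 181.2]
tcp_rot: [-3.141, -0.029, -0.23]
wrist_force: [-13.3, -1.1, 40.9]
opening: 30.2
```

```bash
cat > st.py <<'E'
from plant import ctrl
s=ctrl.observe();print({k:s[k].round(3) if hasattr(s[k],'round') else s[k] for k in('time','tool_pos','tcp_rot','wrist_force','wrist_torque')})
E
python3 st.py
```

```text
{'time': 27.75, 'tool_pos': array([554.066,  27.139, 181.208]), 'tcp_rot': array([-3.141, -0.029, -0.23 ]), 'wrist_force': array([-13.261,  -1.131,  40.882]), 'wrist_torque': array([-0.201,  1.985,  0.144])}
```

The moment reading puts the contact at the tip, on its −x side, so the tip is catching on a ledge there. I'll lift a little, swing the tip to +x and press again.

Request:
{"op": "jog_arm", "data": {
  "steps": [
    [0,0,-0.008,0,0,0,0],
    [-0.003,0,-0.008,0,0.05,0,0],
    [-0.003,0,-0.004,0,0.05,0,0],
    [-0.003,0,0,0,0.05,0,0]
  ]
}}

```text
time: 28.25
tool_pos: [552.1, 27.6, 181.2]
tcp_rot: [3.142, -0.08, -0.23]
wrist_force: [-10.6, -4.9, 40.7]
opening: 30.2
```

```bash
python3 st.py
```

```text
{'time': 28.25, 'tool_pos': array([552.073,  27.559, 181.157]), 'tcp_rot': array([ 3.142, -0.08 , -0.23 ]), 'wrist_force': array([-10.606,  -4.934,  40.714]), 'wrist_torque': array([-0.72 ,  1.581,  0.076])}
```

Run:
```python
from h import *
t=pickle.load(open('topA.pkl','rb'));W=world(t)
for v in range(180,193):
    for u in range(282,297):
        p=W[v,u]
        if p[2]<75: print((u,v),(p-[552,27,0]).round(0).astype(int).tolist(),end=' ')
    print()
```

```text
(289, 184) [11, 1, 70] (290, 184) [11, -1, 64] (291, 184) [11, -4, 66] (292, 184) [10, -7, 70] 
(287, 185) [9, 6, 63] (288, 185) [10, 4, 57] (289, 185) [11, 2, 49] (290, 185) [11, 0, 44] (291, 185) [12, -2, 41] (292, 185) [11, -5, 42] (293, 185) [10, -8, 57] (294, 185) [8, -11, 73] 
(286, 186) [6, 8, 67] (287, 186) [8, 7, 54] (288, 186) [10, 6, 39] (289, 186) [10, 4, 31] (290, 186) [11, 1, 25] (291, 186) [11, -1, 23] (292, 186) [11, -3, 24] (293, 186) [11, -6, 27] (294, 186) [10, -9, 34] 
(286, 187) [5, 9, 57] (287, 187) [7, 8, 38] (288, 187) [8, 6, 27] (289, 187) [9, 4, 21] (290, 187) [9, 2, 25] (291, 187) [9, -1, 21] (292, 187) [9, -3, 18] (293, 187) [9, -6, 17] (294, 187) [9, -8, 21] 
(285, 188) [1, 11, 69] (286, 188) [4, 10, 47] (287, 188) [6, 9, 30] (289, 188) [6, 4, 22] (290, 188) [6, 2, 22] (291, 188) [6, -1, 22] (292, 188) [6, -3, 23] (293, 188) [6, -6, 20] 
(285, 189) [-1, 11, 70] (286, 189) [2, 11, 40] (287, 189) [4, 10, 18] (288, 189) [4, 7, 22] (289, 189) [4, 4, 20] (290, 189) [4, 2, 18] (291, 189) [4, 0, 18] (292, 189) [4, -3, 18] (293, 189) [4, -6, 22] 
(285, 190) [-4, 11, 69] (286, 190) [0, 11, 33] (287, 190) [2, 10, 21] (288, 190) [1, 7, 22] (289, 190) [2, 5, 19] (290, 190) [1, 2, 21] (291, 190) [1, -1, 21] (292, 190) [1, -3, 21] 
(286, 191) [-3, 11, 40] (287, 191) [-1, 10, 19] (288, 191) [-1, 7, 20] (289, 191) [-1, 5, 21] (290, 191) [-1, 2, 19] (291, 191) [-1, 0, 17]
```

Request:
{"op": "jog_arm", "data": {
  "steps": [
    [0,0,-0.01,0,-0.05,0,0],
    [-0.004,0,-0.01,0,-0.03,0,0],
    [-0.008,0,-0.01,0,0,0,0],
    [-0.008,0,-0.005,0,0,0,0],
    [-0.008,0,0,0,0,0,0]
  ]
}}

```text
time: 28.88
tool_pos: [548.6, 29.2, 183.0]
tcp_rot: [-3.139, -0.093, -0.229]
wrist_force: [2.5, -8.0, 43.9]
opening: 30.0
```

```bash
python3 st.py
```

```text
{'time': 28.875, 'tool_pos': array([548.628,  29.181, 183.008]), 'tcp_rot': array([-3.139, -0.093, -0.229]), 'wrist_force': array([ 2.451, -8.02 , 43.873]), 'wrist_torque': array([-1.561, -0.703, -0.056])}
```

Request:
{"op": "jog_arm", "data": {
  "steps": [
    [0.004,0,-0.004,0,-0.03,0,0],
    [0.006,0,-0.004,0,-0.06,0,0],
    [0.006,0,-0.004,0,-0.06,0,0.6],
    [0.006,0,-0.004,0,-0.06,0,0.8],
    [0.006,0,-0.03,0,-0.06,0,0.8],
    [0.006,0,-0.08,0,-0.06,0,0.8],
    [0.006,0.055,-0.08,0,-0.06,0,0.8],
    [0.006,0.115,-0.08,0,-0.06,0,0.8],
    [0.006,0.175,-0.08,0,-0.06,0,0.8],
    [0.006,0.22,-0.08,0,-0.06,0,0.8]
  ]
}}

```text
time: 30.12
tool_pos: [490.7, -185.9, 258.2]
tcp_rot: [3.141, -0.016, -0.231]
wrist_force: [1.3, 0.7, -0.6]
opening: 68.2
```

Run:
```python
from h import *
c=snap('scene','sceneB'); t=snap('top','topB'); s=ctrl.observe();print(s['time'],s['tool_pos'],s['tcp_rot'])
W=world(t); im=t['img'].astype(int)
m=(np.hypot(W[...,0]-552,W[...,1]-27)<40)&(im[...,0]>90)&(im[...,1]<70)&(W[...,2]>145)
Q=W[m]; print(len(Q),np.percentile(Q[:,2],[5,50,95]),Q.min(0),Q.max(0)); k=Q[:,2]>np.median(Q[:,2])-3; print(Q[k].mean(0))
m2=(W[...,2]>137)&(W[...,2]<143)&(np.hypot(W[...,0]-552,W[...,1]-27)<55); print('block',np.median(W[m2][:,2]))
b=t['img'][150:220,250:330,::-1]; b=cv2.resize(b,None,fx=6,fy=6,interpolation=2)
a=c['img'][160:260,300:420,::-1]; a=cv2.resize(a,(504,420),interpolation=2)
cv2.imwrite('pics/B.png',np.vstack([b[:300],a[:300,:480]]))
P=world(c).reshape(-1,3);ic=c['img'].reshape(-1,3).astype(int)
m=(np.hypot(P[:,0]-551,P[:,1]-26)<45)&(P[:,2]>110)&(P[:,2]<240)&(ic[:,0]>90)&(ic[:,1]<60);print(np.percentile(P[m][:,2],[2,98]))
```

```text
30.225 [ 490.56292622 -187.41887454  258.14385204] [ 3.14057065 -0.01652061 -0.23417561]
155 [173.77203149 199.56291848 202.4088369 ] [535.8748862    9.29654368 150.1660348 ] [567.30594245  38.73226873 204.91864582]
[552.04480209  24.10827954 200.07873533]
block 139.7288783444028
[142.74993813 198.64518384]
```

View pics/B.png

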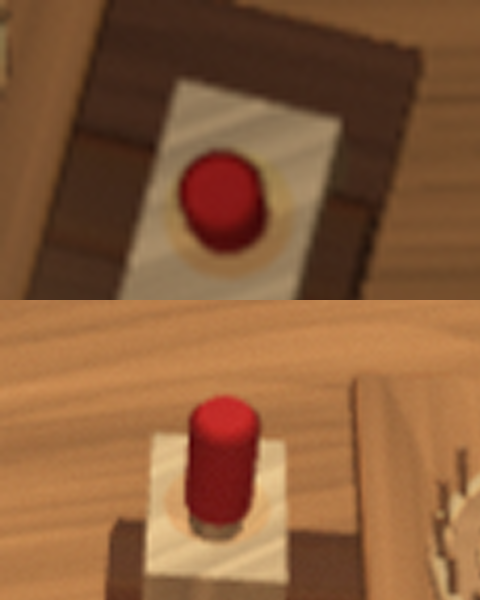

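Request:
{"op": "jog_arm", "data": {
  "steps": [
    [0.003,-0.055,0,0,-0.016,0,0.8],
    [0.006,-0.115,0,0,-0.016,0,0.8],
    [0.01,-0.175,0,0,-0.016,0,0.8],
    [0.012,-0.217,0,0,-0.016,0,0.8],
    [0.012,-0.222,0.01,0,-0.016,0,0.8],
    [0.012,-0.222,0.05,0,-0.016,0,0.8],
    [0.012,-0.222,0.075,0,-0.016,0,0.8],
    [0.012,-0.222,0.075,0,-0.016,0,0.3],
    [0.012,-0.222,0.075,0,-0.016,0,0],
    [0.012,-0.222,0.075,0,-0.016,0,0],
    [0.012,-0.222,0.075,0,-0.016,0,0]
  ]
}}

```text
time: 31.6
tool_pos: [556.0, 28.2, 185.0]
tcp_rot: [3.141, -0.002, -0.23]
wrist_force: [-2.2, -4.4, 3.6]
opening: 30.3
```

```bash
python3 st.py
```

```text
{'time': 31.6, 'tool_pos': array([555.964,  28.208, 184.965]), 'tcp_rot': array([ 3.141e+00, -2.000e-03, -2.300e-01]), 'wrist_force': array([-2.225, -4.437,  3.615]), 'wrist_torque': array([-0.966,  0.421,  0.034])}
```

The moments about the flange now fit a different story: the head is catching the funnel's +x side. I'll move the pin a few mm toward −x and lower it lightly.

Request:
{"op": "jog_arm", "data": {
  "steps": [
    [0,0.001,-0.005,0,0,0,0],
    [-0.003,0.002,-0.007,0,0,0,0],
    [-0.003,0.002,-0.004,0,0,0,0],
    [-0.004,0.002,0.001,0,0,0,0],
    [-0.005,0.002,0.004,0,0,0,0]
  ]
}}

```text
time: 32.22
tool_pos: [554.8, 27.5, 183.9]
tcp_rot: [-3.14, -0.011, -0.23]
wrist_force: [-1.1, -5.2, 42.0]
opening: 30.3
```

```bash
python3 st.py
```

```text
{'time': 32.225, 'tool_pos': array([554.846,  27.546, 183.884]), 'tcp_rot': array([-3.14 , -0.011, -0.23 ]), 'wrist_force': array([-1.086, -5.224, 41.994]), 'wrist_torque': array([-0.683,  0.25 ,  0.075])}
```

Request:
{"op": "jog_arm", "data": {
  "steps": [
    [0,0,-0.007,0,0,0,0],
    [0,0.003,-0.007,0,0,0,0],
    [-0.001,0.003,-0.003,0,0,0,0],
    [-0.001,0.003,0,0,0,0,0]
  ]
}}

```text
time: 32.72
tool_pos: [553.9, 26.0, 184.3]
tcp_rot: [-3.138, -0.012, -0.231]
wrist_force: [3.1, 5.2, 41.6]
opening: 30.3
```

```bash
python3 st.py
```

```text
{'time': 32.725, 'tool_pos': array([553.858,  25.996, 184.322]), 'tcp_rot': array([-3.138, -0.012, -0.231]), 'wrist_force': array([ 3.145,  5.244, 41.64 ]), 'wrist_torque': array([ 0.779, -0.216, -0.052])}
```

Run:
```python
from h import *
c=pickle.load(open('scene0.pkl','rb'));W=world(c);im=c['img'].astype(int)
def prof(x,y,f,zr,step=4):
    P=W.reshape(-1,3);I=im.reshape(-1,3)
    m=(np.hypot(P[:,0]-x,P[:,1]-y)<26)&f(I[:,0],I[:,1],I[:,2])
    Q=P[m]; cam=np.array([1063,-156]);d=cam-[x,y];d=d/np.linalg.norm(d);n=np.array([-d[1],d[0]])
    s=(Q[:,:2]-[x,y])@n; t=(Q[:,:2]-[x,y])@d
    for z in range(zr[0],zr[1],step):
        k=(Q[:,2]>=z)&(Q[:,2]<z+step)
        if k.sum()>2: print(z,k.sum(),'width',np.ptp(s[k]).round(1),'front',np.percentile(t[k],90).round(1))
for g in((427,-157),(371,-206)):
    print('green',g); prof(*g,lambda r,g,b:(g>r+15)&(g>b+10),(0,170))
c=pickle.load(open('sceneA.pkl','rb'));W=world(c);im=c['img'].astype(int)
print('pinA'); prof(491.7,-208.5,lambda r,g,b:(r>b+35),(176,350))
```

```text
green (427, -157)
4 3 width 9.2 front 4.1
8 3 width 4.6 front 6.4
12 7 width 11.7 front 7.1
16 6 width 11.7 front 6.9
20 7 width 11.3 front 8.9
24 10 width 13.6 front 8.4
28 8 width 11.6 front 7.9
32 6 width 13.8 front 8.0
36 9 width 14.1 front 8.4
40 6 width 11.2 front 8.3
44 12 width 15.7 front 8.4
48 8 width 13.0 front 8.5
52 9 width 13.7 front 7.5
56 6 width 9.1 front 8.5
60 11 width 13.5 front 8.0
64 9 width 15.4 front 7.3
68 9 width 15.4 front 7.8
72 8 width 10.6 front 8.2
76 8 width 9.3 front 8.5
80 11 width 13.6 front 8.4
84 11 width 15.5 front 8.8
88 7 width 10.8 front 7.8
96 4 width 10.6 front 13.0
100 12 width 26.2 front 15.3
104 22 width 28.0 front 14.2
108 18 width 27.5 front 14.7
112 18 width 27.4 front 14.8
116 18 width 27.6 front 14.5
120 22 width 29.7 front 14.0
124 19 width 27.2 front 15.1
128 18 width 27.4 front 14.6
132 19 width 27.3 front 14.5
136 24 width 29.0 front 13.9
140 21 width 29.2 front 13.7
144 19 width 29.1 front 14.5
148 27 width 27.0 front 13.9
152 50 width 28.0 front 12.4
156 58 width 22.5 front 7.7
green (371, -206)
8 6 width 9.8 front 10.0
12 10 w
[... 1485 characters left out ...]
15.9 front 6.1
252 17 width 16.5 front 6.3
256 18 width 15.4 front 6.3
260 19 width 16.0 front 6.2
264 16 width 16.3 front 6.7
268 20 width 15.9 front 6.6
272 18 width 15.8 front 6.0
276 3 width 8.7 front 6.7
280 10 width 24.3 front 12.7
284 34 width 29.9 front 14.0
288 34 width 31.1 front 14.0
292 35 width 30.4 front 13.8
296 34 width 30.2 front 13.9
300 34 width 34.2 front 13.9
304 34 width 32.3 front 14.2
308 39 width 35.4 front 14.4
312 31 width 34.3 front 14.0
316 28 width 24.0 front 14.6
320 35 width 26.0 front 14.6
324 35 width 25.3 front 14.6
328 35 width 26.1 front 15.2
332 35 width 26.0 front 14.4
336 61 width 27.7 front 13.4
340 112 width 24.4 front 9.3
348 3 width 24.0 front 16.5
```

Run:
```python
from h import *
c=pickle.load(open('topA.pkl','rb'));d=pickle.load(open('topB.pkl','rb'))
K=np.array([[c['fx'],0,c['cx']],[0,c['fy'],c['cy']],[0,0,1]])
def proj(P):
    q=np.c_[P,np.ones(len(P))]@np.array(c['view']).T; q=q[:,:3]*[1,-1,-1]
    return cv2.projectPoints(q.astype(float),np.zeros(3),np.zeros(3),K,np.array(c['D']))[0].reshape(-1,2)
th=np.linspace(0,2*np.pi,73)
def circ(x,y,z,r): return np.c_[x+r*np.cos(th),y+r*np.sin(th),0*th+z]
def dr(im,cs):
    a=cv2.resize(im[160:215,260:320,::-1],None,fx=8,fy=8,interpolation=2)
    for x,y,z,r,col in cs:
        cv2.polylines(a,[((proj(circ(x,y,z,r))-[260,160]+.5)*8).astype(int)],True,col,1)
    return a
hx,hy=551,26.5
A=dr(c['img'],[(hx,hy,140,25,(255,255,0)),(hx,hy,128,13,(0,255,255))])
B=dr(d['img'],[(hx,hy,140,25,(255,255,0)),(551.5,25,200,16,(255,255,255)),(551.5,25.5,135,16,(0,255,0))])
cv2.imwrite('pics/AB.png',np.hstack([A[:,:400],B[:,:400]]))
# sub-pixel: red centroid of head top by bright red
```

```text
(no output)
```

View pics/AB.png

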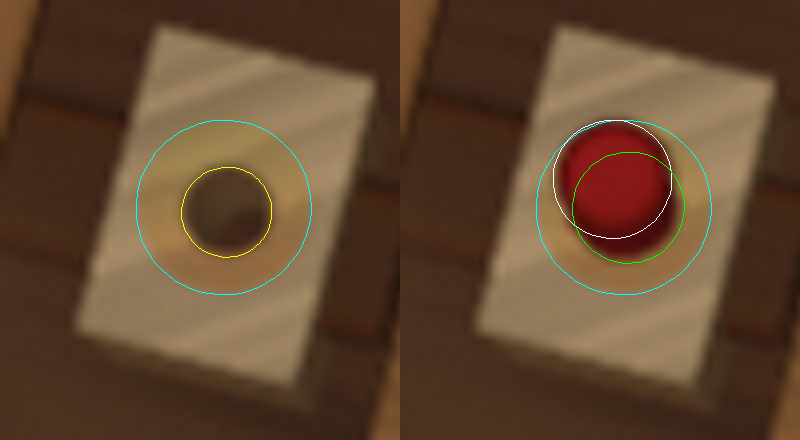

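Run:
```python
from h import *
y=-0.27; ex=np.array([np.cos(y),np.sin(y)]);ey=np.array([-ex[1],ex[0]]);o=np.array([552,27])
for n in('topA','sceneA','top0'):
    W=world(pickle.load(open(n+'.pkl','rb'))).reshape(-1,3)
    a=(W[:,:2]-o)@ex;b=(W[:,:2]-o)@ey
    for box in((-80,-52,-40,30),(52,85,-40,30),(-8,8,-58,-40),(-8,8,40,60),(-25,25,-58,-38)):
        m=(a>box[0])&(a<box[1])&(b>box[2])&(b<box[3])
        print(n,box,m.sum(),np.nanpercentile(W[m,2],[5,25,50,75,95]).round(0) if m.any() else '')
```

```text
topA (-80, -52, -40, 30) 303 [16. 18. 20. 21. 24.]
topA (52, 85, -40, 30) 273 [17. 18. 20. 21. 23.]
topA (-8, 8, -58, -40) 63 [ -1.  16. 102. 105. 107.]
topA (-8, 8, 40, 60) 58 [101. 103. 104. 106. 108.]
topA (-25, 25, -58, -38) 209 [ -1.  16.  95. 102. 106.]
sceneA (-80, -52, -40, 30) 0 
sceneA (52, 85, -40, 30) 457 [16. 17. 18. 19. 20.]
sceneA (-8, 8, -58, -40) 71 [ -2.  -1.  19. 101. 102.]
sceneA (-8, 8, 40, 60) 111 [ 17.  18. 101. 103. 104.]
sceneA (-25, 25, -58, -38) 277 [ -3.   1.  19.  94. 101.]
top0 (-80, -52, -40, 30) 304 [16. 18. 20. 21. 24.]
top0 (52, 85, -40, 30) 276 [16. 18. 20. 21. 24.]
top0 (-8, 8, -58, -40) 61 [  0.  17. 102. 104. 107.]
top0 (-8, 8, 40, 60) 55 [102. 103. 105. 106. 108.]
top0 (-25, 25, -58, -38) 207 [ -1.  17.  95. 102. 106.]
```

Request:
{"op": "jog_arm", "data": {
  "steps": [
    [0,0,-0.005,0,0,0,0],
    [0,-0.0015,-0.005,0,0,0,0],
    [0,-0.0015,0,0,0,0,0],
    [-0.001,-0.0015,0.003,0,0,0,0],
    [-0.001,-0.0015,0.004,0,0,0,0]
  ]
}}

```text
time: 33.35
tool_pos: [554.7, 26.8, 183.5]
tcp_rot: [-3.138, -0.016, -0.23]
wrist_force: [-3.2, -1.3, 59.7]
opening: 30.7
```

```bash
python3 st.py
```

```text
{'time': 33.35, 'tool_pos': array([554.709,  26.776, 183.452]), 'tcp_rot': array([-3.138, -0.016, -0.23 ]), 'wrist_force': array([-3.203, -1.334, 59.693]), 'wrist_torque': array([-0.425,  0.846,  0.039])}
```

Request:
{"op": "jog_arm", "data": {
  "steps": [
    [0,0,-0.005,0,0,0,0],
    [0,0,-0.005,0,0,0.18,0],
    [0,0,-0.005,0,0,0.36,0],
    [0,0,-0.003,0,0,0.5,0],
    [0,0,-0.002,0,0,0.35,0],
    [0,0,-0.002,0,0,0.18,0],
    [0,0,0,0,0,0,0],
    [0,0,0,0,0,0,0]
  ]
}}

```text
time: 34.35
tool_pos: [554.7, 26.9, 183.3]
tcp_rot: [-3.138, -0.016, -0.228]
wrist_force: [-0.4, -0.6, 51.7]
opening: 30.3
```

```bash
python3 st.py
```

```text
{'time': 34.35, 'tool_pos': array([554.677,  26.855, 183.325]), 'tcp_rot': array([-3.138, -0.016, -0.228]), 'wrist_force': array([-0.398, -0.607, 51.677]), 'wrist_torque': array([-0.158,  0.193,  0.306])}
```

Request:
{"op": "jog_arm", "data": {
  "steps": [
    [0,0,0.002,0,0,0,0],
    [-0.0005,0,0.004,0,0,0,0],
    [-0.0005,0,0.004,0,0,0,0]
  ]
}}

```text
time: 34.72
tool_pos: [555.2, 26.4, 182.8]
tcp_rot: [-3.139, -0.019, -0.229]
wrist_force: [-9.4, -4.1, 82.3]
opening: 30.5
```

```bash
python3 st.py
```

```text
{'time': 34.725, 'tool_pos': array([555.188,  26.449, 182.783]), 'tcp_rot': array([-3.139, -0.019, -0.229]), 'wrist_force': array([-9.362, -4.134, 82.276]), 'wrist_torque': array([-1.017,  1.823,  0.086])}
```

Run:
```python
from h import *
y=-0.27; ex=np.array([np.cos(y),np.sin(y)]);ey=np.array([-ex[1],ex[0]]);o=np.array([552.5,27])
def fit(n,alo,ahi,blo,bhi,z0,t=8):
    W=world(pickle.load(open(n+'.pkl','rb'))).reshape(-1,3)
    a=(W[:,:2]-o)@ex;b=(W[:,:2]-o)@ey
    m=(a>alo)&(a<ahi)&(b>blo)&(b<bhi)&(abs(W[:,2]-z0)<t)
    A=np.c_[a[m],b[m],np.ones(m.sum())]; k=np.ones(len(A),bool)
    for _ in range(5):
        p=np.linalg.lstsq(A[k],W[m,2][k],rcond=None)[0]; k=abs(A@p-W[m,2])<3
    print(n,k.sum(),p.round(4),'edges a',a[m][k].min().round(1),a[m][k].max().round(1),'b',b[m][k].min().round(1))
for n in('scene1','scene8','scene9','sceneA','sceneB','topA','topB'):fit(n,-140,115,66,92,121)
for n in('topA','topB'):fit(n,-42,42,-30,30,140,4); fit(n,-135,-52,-30,60,20); fit(n,52,100,-30,60,20)
```

```text
scene1 962 [9.6000e-03 5.7300e-02 1.1565e+02] edges a -116.7 115.0 b 69.8
scene8 962 [8.800000e-03 5.910000e-02 1.154606e+02] edges a -116.5 114.7 b 69.8
scene9 940 [9.300000e-03 4.450000e-02 1.166307e+02] edges a -115.7 114.2 b 69.9
sceneA 969 [8.000000e-03 6.140000e-02 1.152784e+02] edges a -116.1 114.9 b 69.8
sceneB 951 [6.700000e-03 3.470000e-02 1.174742e+02] edges a -115.8 114.5 b 69.8
topA 907 [8.000000e-04 4.770000e-02 1.189383e+02] edges a -118.1 114.4 b 66.6
topB 902 [5.000000e-04 6.100000e-02 1.178778e+02] edges a -118.1 114.4 b 66.5
topA 604 [2.700000e-03 8.000000e-04 1.395082e+02] edges a -42.0 41.9 b -30.0
topA 565 [6.00000e-04 5.20000e-03 1.96121e+01] edges a -101.3 -52.0 b -29.8
topA 445 [1.06000e-02 2.80000e-03 1.88227e+01] edges a 52.6 98.8 b -30.0
topB 583 [5.700000e-03 2.300000e-03 1.396378e+02] edges a -42.0 42.0 b -30.0
topB 578 [ 2.43000e-02 -1.10000e-03  2.17135e+01] edges a -101.3 -52.0 b -29.7
topB 457 [-1.15000e-02 -3.60000e-03  2.07677e+01] edges a 52.1 98.9 b -29.9
```

Request:
{"op": "jog_arm", "data": {
  "steps": [
    [0,0,-0.006,0,0,0,0],
    [0,0,-0.0115,0,0,0,0],
    [0,0.006,-0.0115,0,0,0,0],
    [0,0.006,-0.0115,0,0,0,0]
  ]
}}

```text
time: 35.22
tool_pos: [551.6, 23.8, 186.4]
tcp_rot: [-3.134, -0.012, -0.232]
wrist_force: [10.2, 13.7, 14.2]
opening: 30.4
```

```bash
python3 st.py
```

```text
{'time': 35.225, 'tool_pos': array([551.562,  23.828, 186.446]), 'tcp_rot': array([-3.134, -0.012, -0.232]), 'wrist_force': array([10.241, 13.655, 14.205]), 'wrist_torque': array([ 2.925, -2.066, -0.061])}
```

Request:
{"op": "jog_arm", "data": {
  "steps": [
    [0,-0.006,0,0,0,0,0],
    [0,-0.012,0,0,0,0,0],
    [0,-0.012,0,0,0,0,0]
  ]
}}

```text
time: 35.6
tool_pos: [552.5, 29.4, 185.8]
tcp_rot: [3.137, -0.01, -0.227]
wrist_force: [7.5, -20.1, 14.3]
opening: 30.2
```

```bash
python3 st.py
```

```text
{'time': 35.6, 'tool_pos': array([552.55 ,  29.411, 185.774]), 'tcp_rot': array([ 3.137, -0.01 , -0.227]), 'wrist_force': array([  7.545, -20.099,  14.327]), 'wrist_torque': array([-3.823, -1.16 ,  0.157])}
```

Request:
{"op": "jog_arm", "data": {
  "steps": [
    [0.002,0.005,-0.006,0,0,0.18,0],
    [0.002,0.005,-0.006,0,0,0.36,0],
    [0.002,0.005,-0.006,0,0,0.54,0],
    [0.002,0.005,-0.006,0,0,0.72,0],
    [0.002,0.005,0,0,0,0.785,0],
    [0.002,0.005,0.004,0,0,0.785,0],
    [0.002,0.005,0.007,0,0,0.785,0]
  ]
}}

```text
time: 36.48
tool_pos: [554.2, 18.7, 184.4]
tcp_rot: [-3.113, 0.02, -1.0]
wrist_force: [-1.9, 8.7, 56.3]
opening: 30.5
```

```bash
python3 st.py
```

```text
{'time': 36.475, 'tool_pos': array([554.209,  18.747, 184.372]), 'tcp_rot': array([-3.113,  0.02 , -1.   ]), 'wrist_force': array([-1.894,  8.718, 56.308]), 'wrist_torque': array([ 1.787,  0.928, -0.06 ])}
```

Request:
{"op": "jog_arm", "data": {
  "steps": [
    [0,0,-0.012,0,0,-0.18,0],
    [0,0,-0.014,0,0,-0.36,0],
    [0,0,-0.014,0,0,-0.54,0],
    [0,0,-0.014,0,0,-0.72,0],
    [0,0,-0.014,0,0,-0.785,0],
    [0,0,-0.014,0,0,-0.785,0]
  ]
}}

```text
time: 37.22
tool_pos: [553.0, 19.7, 191.0]
tcp_rot: [-3.106, -0.003, -0.216]
wrist_force: [10.2, 25.0, 2.3]
opening: 30.2
```

```bash
python3 st.py; python3 head.py sceneC
python3 - <<'E'
import cv2
a=cv2.imread('pics/sceneC.png')[90:260,250:500]; cv2.imwrite('pics/Cz.png',cv2.resize(a,None,fx=3,fy=3,interpolation=2))
E
```

```text
{'time': 37.225, 'tool_pos': array([552.986,  19.742, 191.004]), 'tcp_rot': array([-3.106e+00, -3.000e-03, -2.160e-01]), 'wrist_force': array([10.184, 24.985,  2.27 ]), 'wrist_torque': array([ 5.334, -2.43 , -0.245])}
[552.97338508  19.74965387 190.99347193] [ 9.81928199 25.42991591  2.28606471] 30.29292324677615
z [149.48039955 205.74665604]
148 40 [563.8  17.3 153.1]
156 41 [563.4  17.6 160. ]
164 41 [564.   18.5 167.9]
172 43 [564.2  16.6 175.9]
180 42 [564.2  16.7 184.5]
188 41 [564.6  16.9 192. ]
196 106 [558.5  16.1 201.5]
204 63 [552.4  21.4 204.9]
```

View pics/Cz.png

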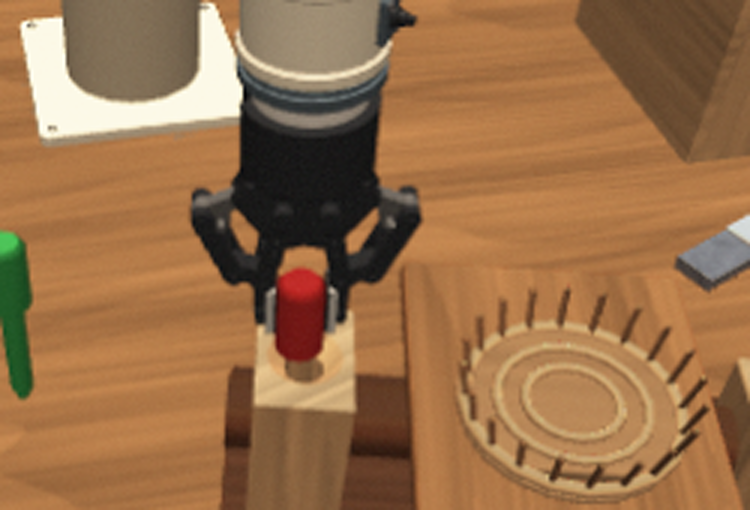

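Request:
{"op": "jog_arm", "data": {
  "steps": [
    [0.0,-0.006,0,0,0,0,0],
    [0.0,-0.011,0,0,0,0,0],
    [0.0,-0.011,0,0,0,0,0]
  ]
}}

```text
time: 37.65
tool_pos: [552.6, 25.4, 189.9]
tcp_rot: [-3.117, 0.002, -0.212]
wrist_force: [4.4, -2.9, 1.4]
opening: 30.2
```

```bash
python3 st.py
```

```text
{'time': 37.65, 'tool_pos': array([552.586,  25.402, 189.903]), 'tcp_rot': array([-3.117e+00,  2.000e-03, -2.120e-01]), 'wrist_force': array([ 4.361, -2.939,  1.373]), 'wrist_torque': array([-0.515, -1.194, -0.052])}
```

Request:
{"op": "jog_arm", "data": {
  "steps": [
    [0.002,-0.002,-0.004,-0.025,-0.015,0.018,0],
    [0.002,-0.002,0,-0.025,-0.015,0.018,0],
    [0.002,-0.002,0.006,-0.025,-0.015,0.018,0],
    [0.0005,-0.002,0.008,-0.025,-0.015,0.018,0],
    [0.0035,-0.002,0.009,-0.025,-0.015,0.018,0],
    [0.002,-0.0005,0.01,-0.025,-0.015,0.018,0],
    [0.002,-0.0035,0.011,-0.025,-0.015,0.018,0],
    [0.0015,-0.002,0.012,-0.025,-0.015,0.018,0],
    [0.0015,-0.002,0.013,-0.025,-0.015,0.018,0]
  ]
}}

```text
time: 38.78
tool_pos: [556.6, 26.6, 183.1]
tcp_rot: [-3.141, 0.011, -0.229]
wrist_force: [-8.9, -7.2, 56.6]
opening: 30.6
```

```bash
python3 st.py
```

```text
{'time': 38.775, 'tool_pos': array([556.57 ,  26.594, 183.063]), 'tcp_rot': array([-3.141,  0.011, -0.229]), 'wrist_force': array([-8.933, -7.154, 56.636]), 'wrist_torque': array([-1.228,  1.75 ,  0.113])}
```

Request:
{"op": "jog_arm", "data": {
  "steps": [
    [0,0,-0.007,0,0.01,0,0],
    [0,0,-0.007,0,0.01,0,0.6],
    [0,0,-0.007,0,0.01,0,0.8],
    [0,0,-0.007,0,0.01,0,0.8],
    [0,0,-0.03,0,0.01,0,0.8],
    [-0.003,0,-0.055,0,0.01,0,0.5],
    [-0.003,0,-0.055,0,0.01,0,0],
    [-0.003,0,-0.055,0,0.01,0,0],
    [-0.003,0,-0.055,0,0.01,0,0],
    [-0.003,0,-0.055,0,0.01,0,0]
  ]
}}

```text
time: 40.02
tool_pos: [551.4, 28.3, 231.4]
tcp_rot: [3.141, 0.01, -0.229]
wrist_force: [0.6, 0.2, 0.6]
opening: -0.2
```

```bash
python3 head.py sceneD;python3 st.py
```

```text
[551.52664304  28.2985859  231.62630821] [ 0.20085179  0.14422923 -0.66430991] -0.25368060569738815
z [142.74409501 198.64425588]
140 38 [566.3  21.8 144.6]
148 45 [566.1  21.2 152. ]
156 45 [566.8  22.6 161. ]
164 37 [566.2  22.2 168.5]
172 43 [567.2  21.2 176.5]
180 47 [567.5  20.6 183.4]
188 89 [564.9  21.8 192.9]
196 87 [556.7  25.  197.5]
{'time': 40.075, 'tool_pos': array([551.527,  28.299, 231.626]), 'tcp_rot': array([ 3.141,  0.01 , -0.229]), 'wrist_force': array([ 0.201,  0.144, -0.664]), 'wrist_torque': array([ 0.006, -0.018, -0.022])}
```

View pics/sceneDz.png

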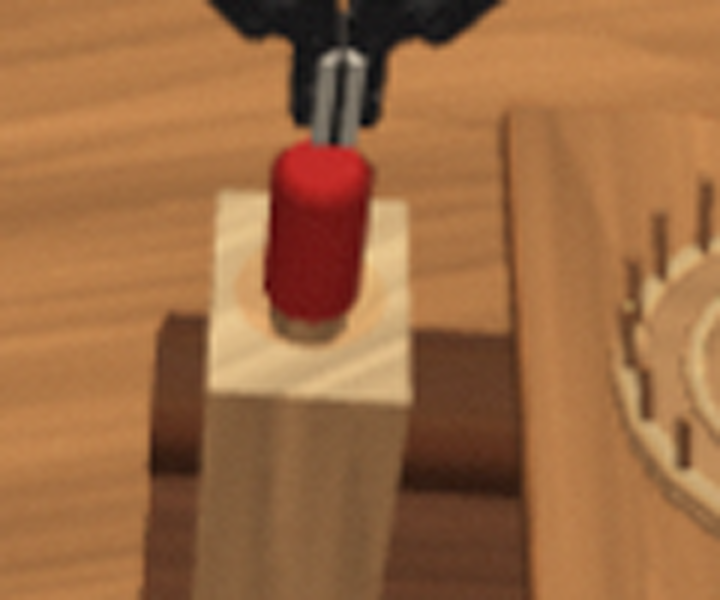

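Request:
{"op": "jog_arm", "data": {
  "steps": [
    [0.001,0.002,0.01,0,0,0,0],
    [0.001,0.002,0.014,0,0,0,0],
    [0.001,0.002,0.018,0,0,0,0],
    [0,0.002,0.02,0,0,0,0],
    [0,0.002,0.021,0,0,0,0]
  ]
}}

```text
time: 40.7
tool_pos: [553.4, 26.2, 218.7]
tcp_rot: [-3.141, 0.002, -0.229]
wrist_force: [-20.2, -0.7, 69.5]
opening: 0.2
```

```bash
python3 st.py
```

```text
{'time': 40.7, 'tool_pos': array([553.44 ,  26.212, 218.686]), 'tcp_rot': array([-3.141e+00,  2.000e-03, -2.290e-01]), 'wrist_force': array([-20.155,  -0.65 ,  69.529]), 'wrist_torque': array([-0.137,  3.758,  0.024])}
```

Request:
{"op": "jog_arm", "data": {
  "steps": [
    [0,0,-0.03,0,0,0,0],
    [0,0,-0.08,0,0,0,0],
    [0,0.04,-0.12,0,0,0,0],
    [0,0.1,-0.12,0,0,0,0],
    [0,0.16,-0.12,0,0,0,0],
    [0,0.22,-0.12,0,0,0,0],
    [0,0.22,-0.12,0,0,0,0]
  ]
}}

```text
time: 41.58
tool_pos: [500.9, -191.5, 330.8]
tcp_rot: [3.14, 0.009, -0.235]
wrist_force: [-1.4, 0.0, -0.1]
opening: 0.3
```

```bash
python3 head.py sceneE
python3 - <<'E'
from h import *
t=snap('top','topE')
W=world(t); im=t['img'].astype(int)
m=(np.hypot(W[...,0]-552,W[...,1]-27)<40)&(im[...,0]>90)&(im[...,1]<70)&(W[...,2]>185)
print(W[m].mean(0),ctrl.observe()['time'])
a=(W.reshape(-1,3)); y=-.27;ex=np.array([np.cos(y),np.sin(y)]);ey=np.array([-ex[1],ex[0]])
A=(a[:,:2]-[552,27])@ex;B=(a[:,:2]-[552,27])@ey;k=(abs(A)<110)&(B>72)&(B<92)&(abs(a[:,2]-122)<10);print(np.polyfit(A[k],a[k,2],1))
E
```

```text
[ 501.38638872 -189.68054091  330.73515636] [-0.19018281  0.13310849 -0.23689129] 0.1864994117660919
z [142.54031493 198.46481921]
140 39 [566.3  21.8 144.7]
148 46 [565.6  21.4 152.5]
156 41 [566.3  21.5 160.7]
164 47 [566.5  22.  168.2]
172 41 [565.7  19.5 175.8]
180 49 [567.   22.4 183.6]
188 93 [563.   22.  193.1]
196 89 [554.8  26.6 197.4]
[551.54744111  25.6453332  199.64801375] 41.675
[-4.16114841e-04  1.22959682e+02]
```

View pics/sceneE.png

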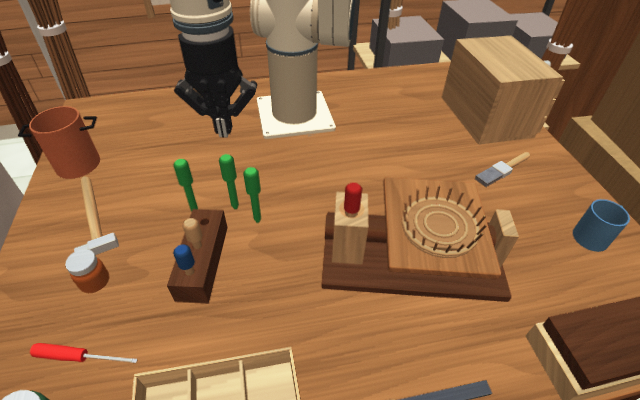

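The picture shows the pin standing upright in the block at (353,198), the board level, and the arm clear at (215,100). The pin settles in the same place after every release and push, so I'm handing in.

```bash
python3 -c "
from plant import ctrl
print(ctrl.job_done())"
```

```text
the job is handed in; nothing more can be done
None
```

I levelled the board and put the red-headed pin down through the block and shaft, but the pin may not be fully home. It ended about 100 mm below the hole's mouth, and the task gives about 112 mm. I handed the job in at about 42 s with the robot clear.

- **Board:** I pressed the near edge onto its stop at about 25 N. At the last check the board was still level, with a slope of 0.000 in the top camera and its top face at about 123 mm.
- **Pin depth (did not match):** The head top measured about 200 mm above the table, and fully home would be about 188 mm. The tip is well past the shaft, which ends 85 mm below the mouth, so the board should be locked.
- **What I tried:** I pushed at up to about 80 N, re-centred, tilted, turned and re-inserted the pin, and pushed it with closed fingers. It stopped at the same height every time.
- **Why it stops there:** I did not find out for certain. The side forces and moments suggest the head is resting evenly in the funnel. The pictures, though, show a gap around the head. With the pin lifted out, the hole looked clear down to its floor.
- **Final state:** The pin stands upright within about 1 mm of the hole's centre. Nothing fell or was knocked over in the last picture. The highest wrist force I read, sampled at the end of each move, was about 85 N.

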